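Change the coupons on the measuring station

TASK

Change over the coupons on the measuring station: pull the measured ones out of their spring-plunger holders and drop them into the wire basket, and slide every fresh coupon from the cutting mat shank first into a holder of its own, fully home with its shoulder against the block. When all are loaded, press the start button fully down and let it go; leave the caliper, bottle and brush where they are.

Things in the scene. Friction and masses are not known exactly. Their poses are not given: they have to be found in the camera images.
- fresh1_head (a point): printed aluminium coupon, 120 mm long, 0.19 kg: square head 28 x 28 x 65 mm, then a round shank 20 mm thick, 55 mm long, with a hemispherical tip; it balances 17 mm behind the shoulder. This point: centre of the head, 32.5 mm from the shoulder where the shank begins; x points along the coupon to the shank tip. Fresh: starts lying on the green mat, shank pointing roughly away from the robot; 3 or 4 are present.
- fresh2_head (a point): printed aluminium coupon, 120 mm long, 0.19 kg: square head 28 x 28 x 65 mm, then a round shank 20 mm thick, 55 mm long, with a hemispherical tip; it balances 17 mm behind the shoulder. This point: centre of the head, 32.5 mm from the shoulder where the shank begins; x points along the coupon to the shank tip. Fresh: starts lying on the green mat, shank pointing roughly away from the robot; 3 or 4 are present.
- fresh3_head (a point): printed aluminium coupon, 120 mm long, 0.19 kg: square head 28 x 28 x 65 mm, then a round shank 20 mm thick, 55 mm long, with a hemispherical tip; it balances 17 mm behind the shoulder. This point: centre of the head, 32.5 mm from the shoulder where the shank begins; x points along the coupon to the shank tip. Fresh: starts lying on the green mat, shank pointing roughly away from the robot; 3 or 4 are present.
- fresh4_head (a point): printed aluminium coupon, 120 mm long, 0.19 kg: square head 28 x 28 x 65 mm, then a round shank 20 mm thick, 55 mm long, with a hemispherical tip; it balances 17 mm behind the shoulder. This point: centre of the head, 32.5 mm from the shoulder where the shank begins; x points along the coupon to the shank tip. Fresh: starts lying on the green mat, shank pointing roughly away from the robot; 3 or 4 are present.
- measured1_head (a point): printed aluminium coupon, 120 mm long, 0.19 kg: square head 28 x 28 x 65 mm, then a round shank 20 mm thick, 55 mm long, with a hemispherical tip; it balances 17 mm behind the shoulder. This point: centre of the head, 32.5 mm from the shoulder where the shank begins; x points along the coupon to the shank tip. Measured: starts clamped in one of the station's holders, fully home; 2 or 3 are present.
- measured2_head (a point): printed aluminium coupon, 120 mm long, 0.19 kg: square head 28 x 28 x 65 mm, then a round shank 20 mm thick, 55 mm long, with a hemispherical tip; it balances 17 mm behind the shoulder. This point: centre of the head, 32.5 mm from the shoulder where the shank begins; x points along the coupon to the shank tip. Measured: starts clamped in one of the station's holders, fully home; 2 or 3 are present.
- measured3_head (a point): printed aluminium coupon, 120 mm long, 0.19 kg: square head 28 x 28 x 65 mm, then a round shank 20 mm thick, 55 mm long, with a hemispherical tip; it balances 17 mm behind the shoulder. This point: centre of the head, 32.5 mm from the shoulder where the shank begins; x points along the coupon to the shank tip. Measured: starts clamped in one of the station's holders, fully home; 2 or 3 are present.
- measured4_head (a point): printed aluminium coupon, 120 mm long, 0.19 kg: square head 28 x 28 x 65 mm, then a round shank 20 mm thick, 55 mm long, with a hemispherical tip; it balances 17 mm behind the shoulder. This point: centre of the head, 32.5 mm from the shoulder where the shank begins; x points along the coupon to the shank tip. Measured: starts clamped in one of the station's holders, fully home; 2 or 3 are present.
- seat1 (a point): rightmost (seen from the robot) one of the station's four holders. This point: where the centre of a coupon's head lies when the coupon is fully home, its shoulder against the block: 32.5 mm in front of the block's front face, 49 mm above the table. x is the direction of insertion (level, roughly away from the robot), z up.
- seat2 (a point): second from the right one of the station's four holders. This point: where the centre of a coupon's head lies when the coupon is fully home, its shoulder against the block: 32.5 mm in front of the block's front face, 49 mm above the table. x is the direction of insertion (level, roughly away from the robot), z up.
- seat3 (a point): third from the right one of the station's four holders. This point: where the centre of a coupon's head lies when the coupon is fully home, its shoulder against the block: 32.5 mm in front of the block's front face, 49 mm above the table. x is the direction of insertion (level, roughly away from the robot), z up.
- seat4 (a point): leftmost (seen from the robot) one of the station's four holders. This point: where the centre of a coupon's head lies when the coupon is fully home, its shoulder against the block: 32.5 mm in front of the block's front face, 49 mm above the table. x is the direction of insertion (level, roughly away from the robot), z up.
- plunger1 (a joint): travel (m) of the side spring plunger of the holder at seat1: 0 when out (round nose of 6 mm radius, 5 mm into the channel half-way along its depth, from the left wall seen from the robot), about 0.002 on a shank, which it presses to the other wall with about 5 N. Sliding a coupon in or out takes up to about 15 N.
- plunger2 (a joint): travel (m) of the side spring plunger of the holder at seat2: 0 when out (round nose of 6 mm radius, 5 mm into the channel half-way along its depth, from the left wall seen from the robot), about 0.002 on a shank, which it presses to the other wall with about 5 N. Sliding a coupon in or out takes up to about 15 N.
- plunger3 (a joint): travel (m) of the side spring plunger of the holder at seat3: 0 when out (round nose of 6 mm radius, 5 mm into the channel half-way along its depth, from the left wall seen from the robot), about 0.002 on a shank, which it presses to the other wall with about 5 N. Sliding a coupon in or out takes up to about 15 N.
- plunger4 (a joint): travel (m) of the side spring plunger of the holder at seat4: 0 when out (round nose of 6 mm radius, 5 mm into the channel half-way along its depth, from the left wall seen from the robot), about 0.002 on a shank, which it presses to the other wall with about 5 N. Sliding a coupon in or out takes up to about 15 N.
- station: fixed measuring station. On a 12 mm steel base plate stand four aluminium holder blocks 75 mm apart, each 50 mm wide, 60 mm deep, top 69 mm above the table, with a level channel 22 mm wide and 21 mm high right through, open to the robot, covered by a strap; behind them to the left a scanner head on a post, 175 mm tall. Origin: on the table midway between the two middle blocks, halfway along their depth; x as for the seats.
- start (a joint): travel (m) of the station's start button: 0 up, 0.006 fully down; about 5 N; springs back.
- start_top (a point): centre of the top of the start button, a white button 32 mm across in a black housing on the station's base plate, behind the rightmost holder (seen from the robot); it is pressed straight down.
- mat: green cutting mat, 300 x 220 x 3 mm (x, y, z), fixed on the table; origin at the centre of its underside.
- basket: open wire basket, fixed, outside 204 x 164 mm (x, y), inside 196 x 156 mm, floor 6 mm and rim 68 mm above the table; origin at the centre of its underside. Starts empty.
- caliper: bystander: digital caliper, 235 mm long, lying flat; origin under the middle of its beam.
- bottle: bystander: white plastic bottle, 64 mm across, 170 mm tall, standing; origin at the centre of its foot.
- brush: bystander: hand brush 190 mm long, lying flat.
There are look-alikes about, which are no part of the job. Leave any turquoise look-alike of the part that bears measured3_head alone.

How it is judged:
On the way, in this order (a step that is already met when the one before it is completed fails the run):
1. every measured coupon is in the basket and every fresh coupon is fully home in a holder, gripped by its plunger, and at rest (((distance between fresh1_head and seat1 below 0.005 m and angle between the x axis of fresh1_head and the x axis of seat1, either way round below 0.07 rad and value of joint plunger1 above 0.001 m) or (distance between fresh1_head and seat2 below 0.005 m and angle between the x axis of fresh1_head and the x axis of seat2, either way round below 0.07 rad and value of joint plunger2 above 0.001 m) or (distance between fresh1_head and seat3 below 0.005 m and angle between the x axis of fresh1_head and the x axis of seat3, either way round below 0.07 rad and value of joint plunger3 above 0.001 m) or (distance between fresh1_head and seat4 below 0.005 m and angle between the x axis of fresh1_head and the x axis of seat4, either way round below 0.07 rad and value of joint plunger4 above 0.001 m)) and ((distance between fresh2_head and seat1 below 0.005 m and angle between the x axis of fresh2_head and the x axis of seat1, either way round below 0.07 rad and value of joint plunger1 above 0.001 m) or (distance between fresh2_head and seat2 below 0.005 m and angle between the x axis of fresh2_head and the x axis of seat2, either way round below 0.07 rad and value of joint plunger2 above 0.001 m) or (distance between fresh2_head and seat3 below 0.005 m and angle between the x axis of fresh2_head and the x axis of seat3, either way round below 0.07 rad and value of joint plunger3 above 0.001 m) or (distance between fresh2_head and seat4 below 0.005 m and angle between the x axis of fresh2_head and the x axis of seat4, either way round below 0.07 rad and value of joint plunger4 above 0.001 m)) and ((distance between fresh3_head and seat1 below 0.005 m and angle between the x axis of fresh3_head and the x axis of seat1, either way round below 0.07 rad and value of joint plunger1 above 0.001 m) or (distance between fresh3_head and seat2 below 0.005 m and angle between the x axis of fresh3_head and the x axis of seat2, either way round below 0.07 rad and value of joint plunger2 above 0.001 m) or (distance between fresh3_head and seat3 below 0.005 m and angle between the x axis of fresh3_head and the x axis of seat3, either way round below 0.07 rad and value of joint plunger3 above 0.001 m) or (distance between fresh3_head and seat4 below 0.005 m and angle between the x axis of fresh3_head and the x axis of seat4, either way round below 0.07 rad and value of joint plunger4 above 0.001 m)) and ((distance between fresh4_head and seat1 below 0.005 m and angle between the x axis of fresh4_head and the x axis of seat1, either way round below 0.07 rad and value of joint plunger1 above 0.001 m) or (distance between fresh4_head and seat2 below 0.005 m and angle between the x axis of fresh4_head and the x axis of seat2, either way round below 0.07 rad and value of joint plunger2 above 0.001 m) or (distance between fresh4_head and seat3 below 0.005 m and angle between the x axis of fresh4_head and the x axis of seat3, either way round below 0.07 rad and value of joint plunger3 above 0.001 m) or (distance between fresh4_head and seat4 below 0.005 m and angle between the x axis of fresh4_head and the x axis of seat4, either way round below 0.07 rad and value of joint plunger4 above 0.001 m)) and x of measured1_head in the frame of basket between -0.1 and 0.1 m and y of measured1_head in the frame of basket between -0.08 and 0.08 m and z of each of measured1_head, measured2_head, measured3_head, measured4_head in the frame of basket below 0.062 m and x of measured2_head in the frame of basket between -0.1 and 0.1 m and y of measured2_head in the frame of basket between -0.08 and 0.08 m and x of measured3_head in the frame of basket between -0.1 and 0.1 m and y of measured3_head in the frame of basket between -0.08 and 0.08 m and x of measured4_head in the frame of basket between -0.1 and 0.1 m and y of measured4_head in the frame of basket between -0.08 and 0.08 m and linear speed of each of fresh1, fresh2, fresh3, fresh4, measured1, measured2, measured3, measured4 below 0.02 m/s), for 0.2 s.
2. then the start button is pressed fully down (value of joint start above 0.0045 m), for 0.05 s.
At the end, for the whole second after the job is handed in: Every fresh coupon in a holder, head centre within 5 mm of the home point, in line within 4 degrees, plunger pushed back over 1 mm; every measured coupon's head centre inside the basket below its rim; all at rest; then the button pressed over 4.5 mm and up again (all of step 1 and value of joint start below 0.002 m); the robot touches nothing.
It fails at once if the caliper is moved more than 30 mm (distance of caliper from where it was at the start of the episode above 0.03 m).
It fails at once if the bottle is moved more than 30 mm (distance of bottle from where it was at the start of the episode above 0.03 m).
It fails at once if the brush is moved more than 30 mm (distance of brush from where it was at the start of the episode above 0.03 m).
Of measured1, measured2, measured3, measured4 only 2 to 3 are there at a start; the rules pass over those that are not, and their reading is None.
Of fresh1, fresh2, fresh3, fresh4 only 3 to 4 are there at a start; the rules pass over those that are not, and their reading is None.
At some moment in a run one of fresh1, fresh2, fresh3, fresh4 may be knocked a few centimetres aside while the robot is not near it.
Once in a run the grip may slacken for a moment while it holds something.
It also fails if it takes over 210 s, if anything falls off the work surface, if the arm or the gripper's body presses on something with over 40 N, if the wrist force passes 120 N, or if a joint passes its speed limit or range.

ROBOT

A 6-joint arm with a two-finger parallel gripper is mounted at the origin on the work surface. World frame = base frame: x ahead of the robot, y to its left, z up, the work surface at z = 0. Lengths are in m, angles in rad, forces in N, time in s.
With the tool pointing down it reaches from about 0.4 to 0.825 m from the base axis. Payload 7 kg.
Tool frame: the origin (TCP) lies between the finger pads; the fingertips stand 8 mm ahead of it and the grasp point (between the pads) lies 11 mm behind it (arm.finger_overhang is the distance from the TCP to the fingertips, in m); z points along the fingers, y is the line along which they close (so a half turn about z gives the same grasp; the last joint's range is limited). The gripper opens to 88 mm and grips with 3 to 60 N. Pads are 19 mm wide; open, the fingers measure 130 mm over their backs; the gripper's body (78 mm by 193 mm) begins 47 mm behind the grasp point.
Start: joints at [1.391, 0.359, 0.012, 0, -1.224, -0.288], TCP at [0.304, 0.602, 0.235] pointing down, gripper open.
Joint ranges: [-3.07, 3.07], [-1.43, 2.12], [-1.02, 1.25], [-3.03, 1.67], [-3.05, -0], [-3.03, 3.03]. Speed limits (rad/s): [2.39, 2.39, 3.01, 3.14, 3.14, 3.14].

INTERFACE

Orientations are given as [roll, pitch, yaw] about the fixed x, y, z axes, in that order (R = Rz(yaw) Ry(pitch) Rx(roll)).
In Python, from station import arm gives the robot as it stands.
- The arm moves only by the tool move_arm, never from a script. Its argument "rows" is text: rows parted by semicolons, each of 7 numbers parted by spaces: the turn, a rotation vector about the tool's x, y, z in degrees, then the shift along the tool's x, y, z in m, then the finger opening in m, from 0 to 0.0876. A call has 1 to 8 rows; each row shifts and turns the commanded pose from where the row before left it, along the tool's axes as they then stand; what a row does not reach is not made up. A row lasts 1/8 s, in which the tool goes at most 62.5 mm and 10.7 degrees, less where a joint would pass 70% of its speed; a pose out of reach is approached as far as the arm can. A call is refused whole if a number of a shift passes 0.0625 or a number of a turn 10.7, either way. A call with a gripper value outside its range is refused whole. The fingers move at their own pace and stop on an object; "squeeze" is the grip in N (left out, the last holds). Time passes only in rows, so rows that do not move let the fingers close. It gives the time, the measured TCP pose, the force, the opening and the grip force at its end, in the units of the state.
- arm.get_state(): the state, without advancing time (a new reading comes with each control period).
- arm.grab_frame(name): name is "side" or "top"; returns (picture, depth): 480x640x3 uint8, blue, green, red; 480x640 float32, m along the optical axis (not along the pixel's ray), 0 where there is no reading.
- arm.camera_model(name): a dict with "mtx" (3x3 intrinsics, pixels), "camera_from_world" (4x4, takes a point from world to camera coordinates). Camera axes: x right, y down, z forward; pixel columns grow to the right and rows downward; lengths in m; the calibration is good to about 2 mm. A picture is of the moment at which its call begins. camera_model takes no time and is no camera call.
- arm.job_done(): hands the job in; it is judged then, once.
The state is a dict: "t": time; "q": joint angles; "qd": joint speeds; "joint_efforts": joint torques, N m; "eef_pos": TCP position; "ee_rot": TCP orientation; "force": force on the tool from outside, world axes, zero at the start; "moment": the same for the moment, N m; "width": finger opening in m; "gripper_force": force on a finger pad.
Only numpy, scipy, OpenCV 4.12 (cv2) and the standard library are available. Lean on these libraries where they do the work, as an engineer would, in place of code of your own. Each camera call takes 0.05 s, during which the arm holds its last target. There are 200 camera calls.

## Working session

There is one attempt and no reset: what is moved stays moved. The work goes in short steps, Python scripts to look and compute and a tool call to move; the robot and the scene stay as the last step left them, time stands still between calls to the robot, and variables do not carry over. Pictures are saved under pics/ and viewed, at most 14 in all, crops included, and the job is handed in when it is done.

Besides the shell and the picture viewer there is one more tool, called after "Call:" by a JSON object that holds its "api" and its "payload", one argument or row to a line. move_arm: Moves the arm, as the interface text tells. Its arguments: {"type":"object","properties":{"rows":{"type":"string"},"squeeze":{"type":"number"}},"required":["rows"]}

```bash
ls; mkdir -p pics
cat > h.py <<'E'
import numpy as np, cv2
from station import arm
def snap(n):
    im,d=arm.grab_frame(n); m=arm.camera_model(n); np.savez(f'/tmp/{n}.npz',im=im,d=d,K=m['mtx'],T=m['camera_from_world']); return im,d
def load(n):
    z=np.load(f'/tmp/{n}.npz'); return z['im'],z['d'],np.array(z['K']),np.array(z['T'])
def pt(n,u,v,zpl=None):
    im,d,K,T=load(n); Ti=np.linalg.inv(T)
    r=np.linalg.inv(K)@[u,v,1]
    if zpl is None:
        return Ti[:3,:3]@(r*d[int(round(v)),int(round(u))])+Ti[:3,3]
    w=Ti[:3,:3]@r; return Ti[:3,3]+w*(zpl-Ti[2,3])/w[2]
def cloud(n):
    im,d,K,T=load(n); Ti=np.linalg.inv(T)
    v,u=np.mgrid[:480,:640]; p=np.stack([(u-K[0,2])/K[0,0]*d,(v-K[1,2])/K[1,1]*d,d],-1)
    return p@Ti[:3,:3].T+Ti[:3,3]
E
python3 - <<'E'
from h import *
for n in('side','top'):
    im,d=snap(n); cv2.imwrite(f'pics/{n}0.png',im); _,_,K,T=load(n); print(n,K.round(1).tolist(),np.linalg.inv(T).round(3).tolist(),(d==0).mean())
s=arm.get_state(); print({k:np.round(v,3).tolist() for k,v in s.items()})
E
```

```text
pics
side [[600.8, 0.0, 316.1], [0.0, 600.8, 241.4], [0.0, 0.0, 1.0]] [[0.964, -0.15, 0.22, 0.176], [-0.265, -0.477, 0.838, -1.254], [-0.02, -0.866, -0.5, 0.811], [0.0, 0.0, 0.0, 1.0]] 0.004244791666666667
top [[502.7, 0.0, 317.6], [0.0, 502.7, 235.3], [0.0, 0.0, 1.0]] [[-0.022, -0.998, 0.054, 0.422], [-1.0, 0.021, -0.022, 0.022], [0.02, -0.055, -0.998, 1.161], [0.0, 0.0, 0.0, 1.0]] 0.003942057291666667
{'t': 0.1, 'q': [1.391, 0.359, 0.011, -0.0, -1.224, -0.288], 'qd': [0.001, -0.001, 0.004, -0.001, -0.001, -0.002], 'joint_efforts': [-0.001, -58.417, 29.375, 7.015, 0.01, -0.0], 'eef_pos': [0.304, 0.602, 0.234], 'ee_rot': [3.14, -0.0, -0.468], 'force': [0.293, -1.162, 0.687], 'moment': [0.035, -0.072, -0.038], 'gripper_force': 0.0, 'width': 0.087}
```

View pics/top0.png

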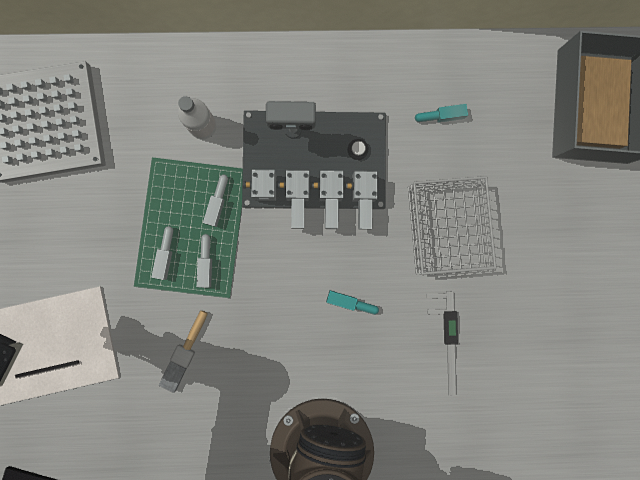

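View pics/side0.png

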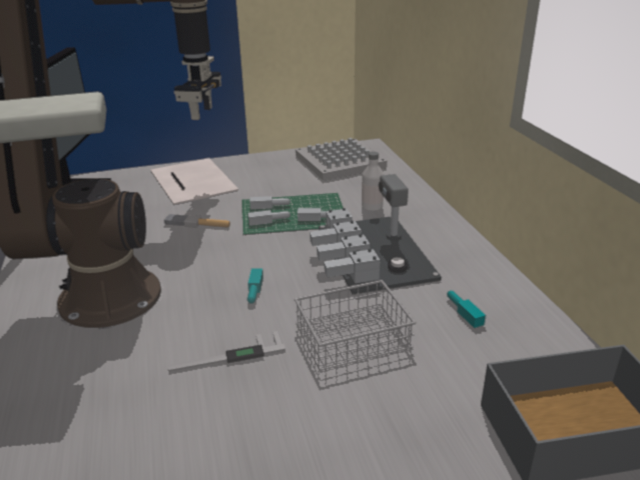

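The top view shows three fresh coupons on the mat at (217,200), (163,252) and (205,260). Measured coupons stick out of three holders at (297,212), (332,212) and (366,212), and the holder at (263,183) is empty. The basket is at (455,228) and the button at (359,148). The look-alikes are turquoise, at (353,301) and (442,113), so I exclude both. The brush (185,350), caliper (450,340) and bottle (193,113) stay where they are.

```bash
cat >> h.py <<'E'
def rect(P):
    (c,(w,h),a)=cv2.minAreaRect((P[:,:2]*1000).astype(np.float32)); b=cv2.boxPoints((c,(w,h),a))
    e=[b[1]-b[0],b[2]-b[1]]; l=max(e,key=np.linalg.norm); l=l/np.linalg.norm(l)
    if l[0]<0:l=-l
    return np.array(c)/1000,sorted((w,h)),np.arctan2(l[1],l[0])
def blobs(n,zlo,zhi,box,minpx=60,sat=60):
    im,d,_,_=load(n); P=cloud(n); hsv=cv2.cvtColor(im,cv2.COLOR_BGR2HSV)
    m=(d>0)&(P[...,2]>zlo)&(P[...,2]<zhi)&(P[...,0]>box[0])&(P[...,0]<box[1])&(P[...,1]>box[2])&(P[...,1]<box[3])&(hsv[...,1]<sat)&(hsv[...,2]>90)
    k,lab,st,ce=cv2.connectedComponentsWithStats(m.astype(np.uint8),connectivity=4)
    out=[]
    for i in range(1,k):
        if st[i,4]>=minpx: out.append((ce[i],st[i,4],P[lab==i]))
    return out
E
python3 - <<'E'
from h import *
print('table z', [pt('top',u,v).round(4).tolist() for u,v in((300,260),(400,150),(190,300))], 'side',pt('side',300,290).round(4))
print('mat/plate',[pt('top',u,v).round(3).tolist() for u,v in((180,190),(190,285),(330,150),(255,130))])
for n in('top','side'):
    print(n,'FRESH')
    for c,a,P in blobs(n,.012,.045,(.3,.8,.1,.5)): print(c.round(1),a,P.mean(0).round(4),np.percentile(P[:,2],[5,50,95]).round(4),rect(P))
    print(n,'HEADS/blocks')
    for c,a,P in blobs(n,.05,.085,(.4,.7,-.12,.17)):
        print(c.round(1),a,P.mean(0).round(4),np.percentile(P[:,2],[5,50,95]).round(4),rect(P))
print('btn',pt('top',359,148),'side',pt('side',398,262))
for n in('top',):
    for nm,(u,v) in dict(scan=(290,112),b1=(263,183),b4=(366,183),h1=(366,215),h2=(332,215),h3=(297,215),rimL=(412,185),rimR=(487,178),rb=(418,274),rr=(501,268)).items(): print(nm,pt(n,u,v).round(4))
im,d,_,_=load('top')
cv2.imwrite('pics/crop0.png',np.hstack([cv2.resize(im[145:305,130:390],None,fx=2.9,fy=2.9,interpolation=cv2.INTER_CUBIC)]))
E
```

```text
table z [[0.4292, 0.0388, 0.0033], [0.6809, -0.2, 0.0028], [0.3434, 0.2921, -0.0009]] side [ 0.4355 -0.1056  0.    ]
mat/plate [[0.597, 0.312, 0.002], [0.378, 0.291, 0.001], [0.682, -0.036, 0.011], [0.731, 0.136, 0.015]]
top FRESH
[210.1 129.8] 82 [0.7287 0.2362 0.03  ] [0.0142 0.0308 0.0439] (array([0.73196674, 0.23692444]), [14.57880687713623, 50.99388885498047], np.float32(-0.55221003))
[ 95.9 146.7] 189 [0.6946 0.4937 0.0289] [0.0255 0.0287 0.0327] (array([0.70846973, 0.49409497]), [17.163528442382812, 104.6795654296875], np.float32(0.061749227))
[215.2 201.9] 549 [0.5641 0.2267 0.0291] [0.0217 0.0299 0.0344] (array([0.57038556, 0.22490877]), [28.203594207763672, 118.50006866455078], np.float32(-0.30189484))
[162.2 255. ] 572 [0.4472 0.3461 0.0294] [0.0218 0.0301 0.035 ] (array([0.45330951, 0.34569629]), [28.8531436920166, 118.2206039428711], np.float32(-0.2059284))
[203.4 263.3] 570 [0.4266 0.2545 0.0293] [0.022  0.0302 0.0341] (array([0.43300113, 0.25481445]), [28.6582088470459, 119.40029907226562], np.float32(-0.043844096))
top HEADS/blocks
[262.5 183.1] 568 [0.5983 0.1162 0.0
[... 1322 characters left out ...]
468 0.0246] [0.0145 0.025  0.0329] (array([0.43620554, 0.25259961]), [40.99807357788086, 120.27842712402344], np.float32(-0.038182642))
side HEADS/blocks
[342.7 238.7] 1852 [ 0.5723 -0.0066  0.0643] [0.0538 0.0648 0.0713] (array([0.56511444, 0.01183025]), [127.91626739501953, 267.5914001464844], np.float32(1.5341758))
btn [ 0.6797288  -0.10050794  0.03570371] side [ 0.67959619 -0.11231556  0.03703425]
scan [0.7224 0.0502 0.1758]
b1 [0.5979 0.1148 0.0728]
b4 [ 0.594  -0.11    0.0708]
h1 [ 0.5246 -0.1092  0.0615]
h2 [ 0.5256 -0.0341  0.0664]
h3 [0.5273 0.0425 0.0646]
rimL [ 0.5927 -0.218   0.0377]
rimR [ 0.6003 -0.3778  0.069 ]
rb [ 0.3908 -0.2337 -0.002 ]
rr [ 4.004e-01 -4.274e-01 -1.000e-04]
```

View pics/crop0.png

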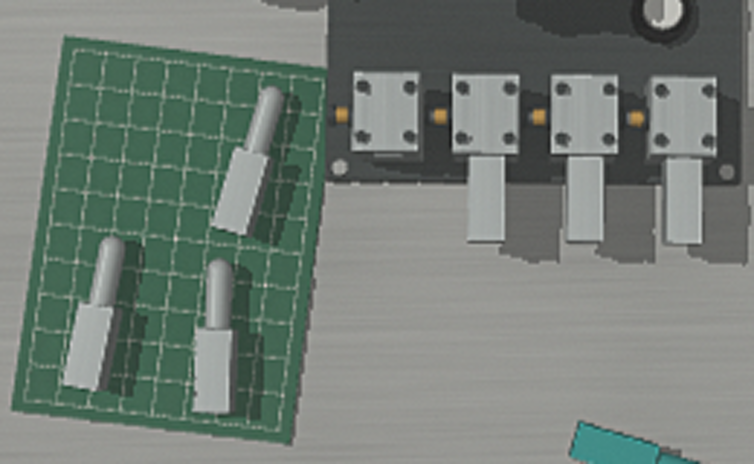

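The crop confirms the choice. Three grey coupons lie on the mat, with shank tips up in the picture. Three square heads stick out of holders 1 to 3, and the leftmost holder is empty. The turquoise piece at the bottom is the look-alike. Next I refine the seats, basket and button.

```bash
cat > seats.py <<'E'
from h import *
from scipy.spatial.transform import Rotation as Ro
def heads(n='top'):
    out=[]
    for c,a,P in blobs(n,.05,.085,(.4,.565,-.14,.17),40): out.append((c,a,P))
    return out
def goto(x,y,z,yaw):
    """print needed turn (deg about tool z) and shift in tool axes after turning"""
    s=arm.get_state(); R=Ro.from_euler('xyz',s['ee_rot']).as_matrix(); Rt=Ro.from_euler('xyz',[np.pi,0,yaw]).as_matrix()
    d=np.array([x,y,z])-s['eef_pos']
    print('turn',np.degrees(Ro.from_matrix(R.T@Rt).as_rotvec()).round(2),'shift(after turn)',(Rt.T@d).round(4),'shift(now)',(R.T@d).round(4))
E
python3 - <<'E'
from seats import *
for n in('top','side'):
    for c,a,P in heads(n): print(n,c.round(1),a,P.mean(0).round(4),np.percentile(P[:,2],[5,50,95]).round(4),rect(P))
im,d,K,T=load('top'); P=cloud('top')
# block tops by ray/plane: bright low-sat pixels in block area; front edge & sides via gradient -> use depth>0.066 rows
hsv=cv2.cvtColor(im,cv2.COLOR_BGR2HSV); g=hsv[...,2]
for u0 in(263,297,332,366):
    col=g[160:240,u0-8:u0+9].mean(1); print(u0,col.round(0).astype(int).tolist())
# dark plate pixels corners, mat, basket
m=((g<80)&(P[...,2]<.03)&(P[...,0]>.5)&(P[...,0]<.8)&(P[...,1]>-.16)&(P[...,1]<.2)).astype(np.uint8)
k,l,st,ce=cv2.connectedComponentsWithStats(m); i=1+np.argmax(st[1:,4]); print('plate',rect(P[l==i]))
for u,v in((410,184),(488,177),(503,272),(417,276),(497,266)): print('rim?',pt('top',u,v,.068).round(3), pt('top',u,v,.0).round(3))
m=((P[...,2]>.055)&(P[...,2]<.085)&(P[...,0]>.35)&(P[...,0]<.65)&(P[...,1]>-.45)&(P[...,1]<-.17)); Q=P[m]; print('basket rim',m.sum(),rect(Q),Q.mean(0))
Ps=cloud('side'); m=((Ps[...,2]>.055)&(Ps[...,2]<.085)&(Ps[...,0]>.35)&(Ps[...,0]<.65)&(Ps[...,1]>-.45)&(Ps[...,1]<-.17)); Q=Ps[m]; print('side rim',m.sum(),rect(Q))
m=((g>200)&(P[...,2]>.02)&(P[...,2]<.05)&(abs(P[...,0]-.68)<.03)&(abs(P[...,1]+.105)<.03)); print('btn',m.sum(),np.median(P[m],0), rect(P[m]))
s=P[(P[...,2]>.10)&(P[...,0]>.6)&(P[...,1]<.15)&(P[...,1]>-.1)]; print('scanner',s.min(0),s.max(0))
E
```

```text
top [365.2 212.1] 430 [ 0.5309 -0.1073  0.0631] [0.0592 0.063  0.0692] (array([ 0.53002924, -0.10765469]), [48.132442474365234, 69.05567169189453], np.float32(0.019550998))
top [331.1 212.6] 392 [ 0.5314 -0.0323  0.0628] [0.0592 0.0629 0.0667] (array([ 0.53118561, -0.03216479]), [26.74812889099121, 67.51724243164062], np.float32(-0.023594743))
top [297. 213.] 375 [0.532  0.0425 0.0626] [0.0595 0.0627 0.0656] (array([0.532     , 0.04245879]), [26.433271408081055, 62.20866012573242], np.float32(-0.02032919))
side [322.6 234.1] 226 [0.5325 0.0363 0.0596] [0.052  0.0609 0.0641] (array([0.53384631, 0.0391431 ]), [34.58572769165039, 64.13410949707031], np.float32(-0.080915675))
side [330.5 248.5] 266 [ 0.5313 -0.0389  0.0597] [0.0513 0.0611 0.0647] (array([ 0.53220837, -0.03472002]), [34.92365264892578, 65.22835540771484], np.float32(-0.05197851))
side [339.5 263.8] 313 [ 0.5311 -0.1135  0.0602] [0.0515 0.0612 0.0656] (array([ 0.53103705, -0.11300673]), [47.59981155395508, 67.84394836425781], np.float32(0.0016474668))
263 [76, 75, 76, 77, 77, 77, 76, 75, 71, 90, 150, 167, 160, 139, 134, 13
[... 1651 characters left out ...]
[ 0.603 -0.381  0.068] [ 0.614 -0.406  0.   ]
rim? [ 0.393 -0.405  0.068] [ 0.391 -0.432  0.   ]
rim? [ 0.388 -0.216  0.068] [ 0.386 -0.231  0.   ]
rim? [ 0.406 -0.392  0.068] [ 0.405 -0.418  0.   ]
basket rim 915 (array([ 0.49874362, -0.30192203]), [167.60777282714844, 206.6210479736328], np.float32(0.058883682)) [ 0.49772691 -0.30239421  0.06762371]
side rim 925 (array([ 0.50119083, -0.30364771]), [170.6976776123047, 207.0792236328125], np.float32(0.05985797))
btn 9 [ 0.68898937 -0.10798235  0.03467383] (array([ 0.68026587, -0.10372415]), [15.58716869354248, 25.8232421875], np.float32(-0.40154606))
scanner [ 6.95165926e-01 -2.83232168e-05  1.28752860e-01] [0.74783443 0.09984338 0.18234777]
```

Run:
```python
from seats import *
for u,v,z in((263,196.8,.069),(297,197.3,.069),(332,197.8,.069),(366,198.0,.069),(297,227.6,.063),(332,227.5,.063),(366,228.5,.063)): print(u,pt('top',u,v,z).round(4))
goto(.530,-.107,.235,-.027)
```

```text
263 [0.5682 0.1157 0.069 ]
297 [0.5657 0.0416 0.069 ]
332 [ 0.5631 -0.0348  0.069 ]
366 [ 0.5612 -0.1093  0.069 ]
297 [0.4998 0.043  0.063 ]
332 [ 0.4984 -0.0336  0.063 ]
366 [ 0.4947 -0.1082  0.063 ]
turn [ 9.000e-02  1.000e-02 -2.526e+01] shift(after turn) [ 0.2448  0.7027 -0.0013] shift(now) [ 5.213e-01  5.310e-01 -4.000e-04]
```

Call:
{"api": "move_arm", "payload": {
  "rows": "0 0 -8.5 0 0 0 0.05; 0 0 -8.5 0 0 0 0.05; 0 0 -8.4 0 0 0 0.05; 0 0 0 0.02 0.058 0 0.05; 0 0 0 0.02 0.058 0 0.05; 0 0 0 0.02 0.058 0 0.05; 0 0 0 0.02 0.058 0 0.05; 0 0 0 0.02 0.058 0 0.05",
  "squeeze": 30
}}

```text
t: 1.1
eef_pos: [0.3973, 0.308, 0.2344]
ee_rot: [3.141, 0.0, -0.024]
force: [1.1, 0.9, -0.2]
width: 0.0502
gripper_force: 0.0
```

Call:
{"api": "move_arm", "payload": {
  "rows": "0 0 0 0.02 0.058 0 0.05; 0 0 0 0.02 0.058 0 0.05; 0 0 0 0.02 0.058 0 0.05; 0 0 0 0.02 0.058 0 0.05; 0 0 0 0.02 0.058 0 0.05; 0 0 0 0.02 0.058 0 0.05; 0 0 0 0.02 0.058 0 0.05; 0 0 0 0 0 0 0.05"
}}

```text
t: 2.1
eef_pos: [0.5273, -0.103, 0.2336]
ee_rot: [3.141, 0.002, -0.03]
force: [0.1, -0.1, -0.5]
width: 0.0499
gripper_force: 0.0
```

```bash
python3 -c "
from seats import *
print(arm.get_state()['eef_pos'],arm.get_state()['ee_rot'],arm.get_state()['width']);goto(.529,-.107,.042,-.03)"
```

```text
[ 0.52733642 -0.10295383  0.23362179] [ 3.14101724e+00  1.73559736e-03 -3.01101610e-02] 0.04987404571974626
turn [ 0.03  0.1  -0.01] shift(after turn) [0.0018 0.004  0.1916] shift(now) [0.0021 0.0039 0.1916]
```

Descend over holder 1, then close gently first to read the coupon's true y.

Call:
{"api": "move_arm", "payload": {
  "rows": "0 0 0 0.002 0.004 0.05 0.05; 0 0 0 0 0 0.055 0.05; 0 0 0 0 0 0.05 0.05; 0 0 0 0 0 0.036 0.05; 0 0 0 0 0 0 0.05; 0 0 0 0 0 0 0.05"
}}

```text
t: 2.85
eef_pos: [0.5301, -0.1028, 0.0448]
ee_rot: [3.141, -0.001, -0.023]
force: [-0.3, 0.1, 0.3]
width: 0.0497
gripper_force: 0.0
```

Call:
{"api": "move_arm", "payload": {
  "rows": "0 0 0 0 0 0 0.02; 0 0 0 0 0 0 0.02; 0 0 0 0 0 0 0.02; 0 0 0 0 0 0 0.02; 0 0 0 0 0 0 0.02; 0 0 0 0 0 0 0.02"
}}

```text
t: 3.6
eef_pos: [0.5293, -0.1037, 0.0443]
ee_rot: [3.141, -0.001, -0.025]
force: [-2.2, -3.5, 6.8]
width: 0.0283
gripper_force: 29.7
```

Call:
{"api": "move_arm", "payload": {
  "rows": "0 0 0 -0.01 0 0 0.02; 0 0 0 -0.015 0 0 0.02; 0 0 0 -0.02 0 0 0.02; 0 0 0 -0.02 0 0 0.02; 0 0 0 -0.02 0 0 0.02; 0 0 0 -0.015 0 0 0.02; 0 0 0 0 0 0 0.02",
  "squeeze": 40
}}

```text
t: 4.47
eef_pos: [0.4282, -0.1008, 0.0436]
ee_rot: [-3.141, 0.0, -0.024]
force: [-0.1, -0.0, -1.8]
width: 0.028
gripper_force: 39.2
```

```bash
cat > st.py <<'E'
from seats import *
a=[]
for i in range(2): 
    im,d=snap('side'); a.append(arm.get_state())
a.append(arm.get_state())
for s in a: print(np.round(s['eef_pos'],4),np.round(s['ee_rot'],4),s['width'].__round__(4),np.round(s['gripper_force'],1),np.round(s['force'],1),np.round(s['t'],2))
E
python3 st.py; python3 -c "
from seats import *
im,d=snap('side'); cv2.imwrite('pics/s1.png',cv2.resize(im[120:420,180:520],None,fx=2,fy=2)); goto(.47,-.30+.035,.15,-.03)"
```

```text
[ 0.4295 -0.1007  0.0438] [-3.1415e+00 -7.0000e-04 -2.4000e-02] 0.0281 39.2 [ 0.8 -0.8 -1.7] 4.53
[ 0.43   -0.1006  0.0438] [-3.1415e+00 -1.0000e-03 -2.4000e-02] 0.0277 39.2 [ 0.1 -0.7 -1.6] 4.58
[ 0.43   -0.1006  0.0438] [-3.1415e+00 -1.0000e-03 -2.4000e-02] 0.0277 39.2 [ 0.1 -0.7 -1.6] 4.58
turn [-0.   -0.05  0.33] shift(after turn) [ 0.0448  0.1631 -0.1063] shift(now) [ 0.0439  0.1633 -0.1062]
```

View pics/s1.png

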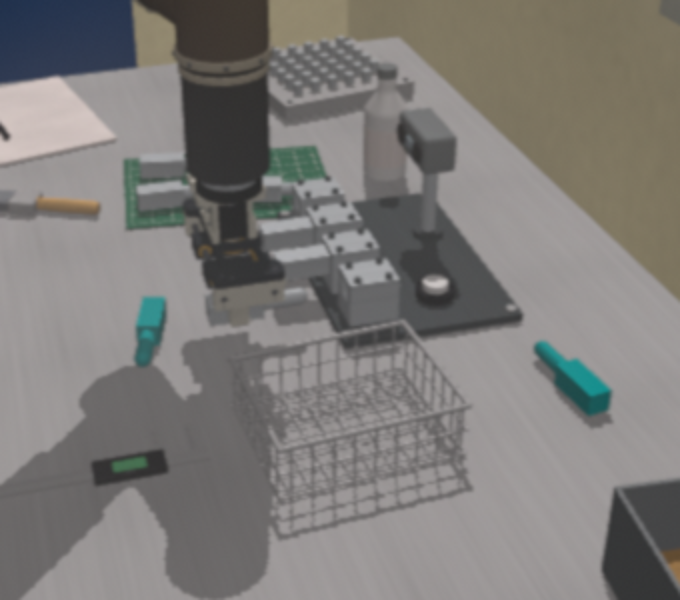

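The coupon is out and in the gripper, near (250,305) in the crop, with the shank pointing at the holder. The basket is at (350,420). I carry it over now.

Call:
{"api": "move_arm", "payload": {
  "rows": "0 0 0 0 0 -0.055 0.02; 0 0 0 0 0 -0.05 0.02; 0 0 0 0.015 0.055 0 0.02; 0 0 0 0.015 0.055 0 0.02; 0 0 0 0.015 0.055 0 0.02; 0 0 0 0 0 0 0.02; 0 0 0 0 0 0.055 0.02; 0 0 0 0 0 0.05 0.02"
}}

```text
t: 5.62
eef_pos: [0.4706, -0.2669, 0.0425]
ee_rot: [3.142, -0.001, -0.025]
force: [1.6, 0.7, -2.7]
width: 0.028
gripper_force: 39.2
```

```bash
python3 st.py
```

```text
[ 0.4663 -0.2655  0.036 ] [-3.139   0.0082 -0.0264] 0.0281 39.2 [-3.2  0.9 -8.3] 5.68
[ 0.4664 -0.2657  0.0387] [-3.1394  0.0096 -0.0255] 0.028 39.2 [-2.   0.3 -2.5] 5.72
[ 0.4664 -0.2657  0.0387] [-3.1394  0.0096 -0.0255] 0.028 39.2 [-2.   0.3 -2.5] 5.72
```

Call:
{"api": "move_arm", "payload": {
  "rows": "0 0 0 0.004 0.005 0 0.028; 0 0 0 0 0 0.004 0.028; 0 0 0 0 0 0 0.028; 0 0 0 0 0 0 0.034; 0 0 0 0 0 0 0.034; 0 0 0 0 0 0 0.034; 0 0 0 0 0 -0.04 0.034; 0 0 0 0 0 -0.05 0.034"
}}

```text
t: 6.72
eef_pos: [0.4731, -0.2718, 0.1297]
ee_rot: [-3.141, 0.003, -0.025]
force: [1.9, -1.1, -0.0]
width: 0.034
gripper_force: 0.0
```

```bash
python3 st.py; python3 -c "
from seats import *
goto(.531,-.029,.044,-.027)"
```

```text
[ 0.4769 -0.2732  0.1374] [ 3.1384 -0.0072 -0.0228] 0.0342 0.0 [ 3.4 -0.6  7.5] 6.78
[ 0.4773 -0.273   0.1351] [ 3.1388 -0.0088 -0.0233] 0.034 0.0 [ 0.3  0.4 -0.4] 6.82
[ 0.4773 -0.273   0.1351] [ 3.1388 -0.0088 -0.0233] 0.034 0.0 [ 0.3  0.4 -0.4] 6.82
turn [ 0.16 -0.51  0.21] shift(after turn) [ 0.0471 -0.2454  0.0911] shift(now) [ 0.0472 -0.2455  0.0909]
```

Call:
{"api": "move_arm", "payload": {
  "rows": "0 0 0 0.0094 -0.049 0 0.05; 0 0 0 0.0094 -0.049 0 0.05; 0 0 0 0.0094 -0.049 0 0.05; 0 0 0 0.0094 -0.049 0 0.05; 0 0 0 0.0094 -0.049 0 0.05; 0 0 0 0 0 0 0.05; 0 0 0 0 0 0 0.05; 0 0 0 0 0 0 0.05"
}}

```text
t: 7.82
eef_pos: [0.5266, -0.0291, 0.1294]
ee_rot: [3.141, 0.0, -0.026]
force: [0.8, -0.2, -0.2]
width: 0.0501
gripper_force: 0.0
```

```bash
python3 st.py; python3 -c "
from seats import *
goto(.531,-.029,.044,-.027)
im,d=snap('top');cv2.imwrite('pics/t2.png',cv2.resize(im[140:320,380:620],None,fx=3,fy=3))
P=cloud('top');m=(P[...,2]>.015)&(P[...,2]<.05)&(abs(P[...,0]-.5)<.09)&(abs(P[...,1]+.3)<.07);print(m.sum(),np.median(P[m],0),rect(P[m]))"
```

```text
[ 0.5267 -0.0292  0.1295] [ 3.1415e+00  3.0000e-04 -2.6000e-02] 0.0501 0.0 [-0.1 -0.7  0.1] 7.88
[ 0.5268 -0.0292  0.1295] [ 3.1415e+00  1.0000e-04 -2.6000e-02] 0.0502 0.0 [ 0.4 -0.7  0.5] 7.92
[ 0.5268 -0.0292  0.1295] [ 3.1415e+00  1.0000e-04 -2.6000e-02] 0.0502 0.0 [ 0.4 -0.7  0.5] 7.92
turn [0.   0.01 0.06] shift(after turn) [ 0.0042 -0.0003  0.0855] shift(now) [ 0.0042 -0.0003  0.0855]
616 [ 0.48786436 -0.2726124   0.0324949 ] (array([ 0.49873297, -0.27458594]), [29.13812828063965, 118.15901947021484], np.float32(-0.063655205))
```

Call:
{"api": "move_arm", "payload": {
  "rows": "0 0 0 0.004 0 0.03 0.05; 0 0 0 0 0 0.035 0.05; 0 0 0 0 0 0.02 0.05; 0 0 0 0 0 0 0.05; 0 0 0 0 0 0 0.05; 0 0 0 0 0 0 0.02; 0 0 0 0 0 0 0.02; 0 0 0 0 0 0 0.02",
  "squeeze": 30
}}

```text
t: 8.98
eef_pos: [0.5308, -0.0287, 0.045]
ee_rot: [3.141, 0.0, -0.025]
force: [-0.9, -4.5, 1.6]
width: 0.0282
gripper_force: 29.7
```

Call:
{"api": "move_arm", "payload": {
  "rows": "0 0 0 0 0 0 0.02; 0 0 0 0 0 0 0.02; 0 0 0 0 0 0 0.02; 0 0 0 0 0 0 0.02",
  "squeeze": 40
}}

```text
t: 9.48
eef_pos: [0.5308, -0.0288, 0.0448]
ee_rot: [3.141, 0.0, -0.025]
force: [-2.3, -5.4, 5.3]
width: 0.0279
gripper_force: 39.6
```

```bash
python3 st.py
```

```text
[ 0.5307 -0.0288  0.0448] [ 3.1411e+00  4.0000e-04 -2.4800e-02] 0.0281 39.6 [-1.9 -4.7  5.9] 9.52
[ 0.5308 -0.0287  0.0448] [ 3.1411e+00  4.0000e-04 -2.4800e-02] 0.0281 39.6 [-2.1 -5.6  5.3] 9.57
[ 0.5308 -0.0287  0.0448] [ 3.1411e+00  4.0000e-04 -2.4800e-02] 0.0281 39.6 [-2.1 -5.6  5.3] 9.57
```

Call:
{"api": "move_arm", "payload": {
  "rows": "0 0 0 -0.01 0 0 0.02; 0 0 0 -0.015 0 0 0.02; 0 0 0 -0.02 0 0 0.02; 0 0 0 -0.02 0 0 0.02; 0 0 0 -0.02 0 0 0.02; 0 0 0 -0.01 0 0 0.02; 0 0 0 0 0 0 0.02; 0 0 0 0 0 0 0.02"
}}

```text
t: 10.58
eef_pos: [0.437, -0.0256, 0.0447]
ee_rot: [-3.141, -0.001, -0.024]
force: [-0.0, 0.1, -1.0]
width: 0.0278
gripper_force: 39.3
```

```bash
python3 st.py;python3 -c "
from seats import *
goto(.473,-.332,.15,-.027)"
```

```text
[ 0.4369 -0.0257  0.0446] [-3.1414e+00 -6.0000e-04 -2.4300e-02] 0.0279 39.3 [-0.4  0.  -1.6] 10.62
[ 0.4368 -0.0258  0.0446] [-3.1415e+00 -3.0000e-04 -2.4500e-02] 0.0279 39.3 [-0.4  0.7 -2. ] 10.68
[ 0.4368 -0.0258  0.0446] [-3.1415e+00 -3.0000e-04 -2.4500e-02] 0.0279 39.3 [-0.4  0.7 -2. ] 10.68
turn [-0.   -0.02  0.14] shift(after turn) [ 0.0445  0.3051 -0.1054] shift(now) [ 0.0437  0.3052 -0.1055]
```

Call:
{"api": "move_arm", "payload": {
  "rows": "0 0 0 0 0 -0.055 0.02; 0 0 0 0 0 -0.05 0.02; 0 0 0 0.0073 0.051 0 0.02; 0 0 0 0.0073 0.051 0 0.02; 0 0 0 0.0073 0.051 0 0.02; 0 0 0 0.0073 0.051 0 0.02; 0 0 0 0.0073 0.051 0 0.02; 0 0 0 0.0073 0.051 0 0.02"
}}

```text
t: 11.68
eef_pos: [0.4725, -0.335, 0.1492]
ee_rot: [-3.141, 0.0, -0.025]
force: [1.4, 0.2, -1.5]
width: 0.0279
gripper_force: 40.0
```

Call:
{"api": "move_arm", "payload": {
  "rows": "0 0 0 0 0 0 0.02; 0 0 0 0 0 0 0.02; 0 0 0 0 0 0.04 0.02; 0 0 0 0 0 0.04 0.02; 0 0 0 0 0 0.03 0.02; 0 0 0 0 0 0 0.02; 0 0 0 0 0 0 0.02"
}}

```text
t: 12.55
eef_pos: [0.4734, -0.3327, 0.0409]
ee_rot: [3.141, -0.001, -0.023]
force: [-0.2, 0.4, -1.6]
width: 0.0277
gripper_force: 40.0
```

```bash
python3 st.py
```

```text
[ 0.4736 -0.3329  0.0413] [ 3.1407e+00 -2.4000e-03 -2.3300e-02] 0.0276 40.0 [-0.1 -0.3 -1.2] 12.6
[ 0.4736 -0.333   0.0413] [ 3.1407e+00 -2.7000e-03 -2.3700e-02] 0.028 40.0 [ 0.1 -0.2 -1.9] 12.65
[ 0.4736 -0.333   0.0413] [ 3.1407e+00 -2.7000e-03 -2.3700e-02] 0.028 40.0 [ 0.1 -0.2 -1.9] 12.65
```

Release, rise, and go to holder 3 (arm y ≈ 0.0462, x 0.533).

Call:
{"api": "move_arm", "payload": {
  "rows": "0 0 0 0 0 0 0.034; 0 0 0 0 0 0 0.034; 0 0 0 0 0 0 0.034; 0 0 0 0 0 -0.04 0.034; 0 0 0 0 0 -0.05 0.034; 0 0 0 0.0085 -0.06 0 0.05; 0 0 0 0.0085 -0.06 0 0.05; 0 0 0 0.0085 -0.06 0 0.05"
}}

```text
t: 13.65
eef_pos: [0.5024, -0.1521, 0.13]
ee_rot: [-3.142, -0.001, -0.025]
force: [1.2, 0.4, 0.1]
width: 0.0496
gripper_force: 0.0
```

Call:
{"api": "move_arm", "payload": {
  "rows": "0 0 0 0.0085 -0.06 0 0.05; 0 0 0 0.0085 -0.06 0 0.05; 0 0 0 0.0085 -0.06 0 0.05; 0 0 0 0 -0.018 0 0.05; 0 0 0 0 0 0 0.05; 0 0 0 0 0 0 0.05; 0 0 0 0 0 0 0.05"
}}

```text
t: 14.52
eef_pos: [0.5324, 0.0425, 0.1296]
ee_rot: [3.142, 0.0, -0.026]
force: [-0.2, 0.4, 0.1]
width: 0.0501
gripper_force: 0.0
```

```bash
python3 st.py;python3 -c "
from seats import *
goto(.533,.0462,.044,-.027)
im,d=snap('top')
P=cloud('top');m=(P[...,2]>.015)&(P[...,2]<.05)&(abs(P[...,0]-.5)<.09)&(abs(P[...,1]+.34)<.04);print(m.sum(),np.median(P[m],0),rect(P[m]))
for c,a,P in blobs('top',.012,.045,(.3,.65,.1,.45)): print(c.round(1),a,P.mean(0).round(4),rect(P))"
```

```text
[0.5325 0.0426 0.1296] [ 3.1416e+00  1.0000e-04 -2.6100e-02] 0.0506 0.0 [0.6 0.2 0.8] 14.58
[0.5325 0.0427 0.1296] [ 3.1416e+00  1.0000e-04 -2.6000e-02] 0.0499 0.0 [-0.1 -0.6  0.8] 14.62
[0.5325 0.0427 0.1296] [ 3.1416e+00  1.0000e-04 -2.6000e-02] 0.0499 0.0 [-0.1 -0.6  0.8] 14.62
turn [0.   0.   0.06] shift(after turn) [ 0.0004 -0.0035  0.0856] shift(now) [ 0.0004 -0.0035  0.0856]
676 [ 0.49293225 -0.33289173  0.03262907] (array([ 0.51513971, -0.35065054]), [58.062164306640625, 154.05300903320312], np.float32(-0.12923962))
```

Call:
{"api": "move_arm", "payload": {
  "rows": "0 0 0 0 -0.0035 0.03 0.05; 0 0 0 0 0 0.035 0.05; 0 0 0 0 0 0.02 0.05; 0 0 0 0 0 0 0.05; 0 0 0 0 0 0 0.05; 0 0 0 0 0 0 0.02; 0 0 0 0 0 0 0.02; 0 0 0 0 0 0 0.02",
  "squeeze": 30
}}

```text
t: 15.68
eef_pos: [0.5323, 0.0467, 0.045]
ee_rot: [3.141, 0.0, -0.025]
force: [-0.9, -3.9, 2.7]
width: 0.0284
gripper_force: 29.7
```

Call:
{"api": "move_arm", "payload": {
  "rows": "0 0 0 0 0 0 0.02; 0 0 0 0 0 0 0.02; 0 0 0 0 0 0 0.02; 0 0 0 0 0 0 0.02",
  "squeeze": 40
}}

```text
t: 16.18
eef_pos: [0.5323, 0.0466, 0.0448]
ee_rot: [3.141, 0.001, -0.025]
force: [-3.2, -4.4, 6.1]
width: 0.0282
gripper_force: 39.6
```

Call:
{"api": "move_arm", "payload": {
  "rows": "0 0 0 -0.01 0 0 0.02; 0 0 0 -0.015 0 0 0.02; 0 0 0 -0.02 0 0 0.02; 0 0 0 -0.02 0 0 0.02; 0 0 0 -0.02 0 0 0.02; 0 0 0 -0.01 0 0 0.02; 0 0 0 0 0 0 0.02; 0 0 0 0 0 0 0.02"
}}

```text
t: 17.18
eef_pos: [0.4386, 0.05, 0.0447]
ee_rot: [-3.141, -0.001, -0.024]
force: [0.2, 0.5, -1.6]
width: 0.028
gripper_force: 39.2
```

```bash
python3 st.py;python3 -c "
from seats import *
goto(.473,-.302,.15,-.027)"
```

```text
[0.4385 0.0499 0.0446] [-3.1413e+00 -5.0000e-04 -2.4300e-02] 0.0279 39.2 [-0.8  0.3 -2. ] 17.23
[0.4384 0.0497 0.0445] [-3.1415e+00 -3.0000e-04 -2.4600e-02] 0.0281 39.2 [ 0.8 -0.8 -0.9] 17.27
[0.4384 0.0497 0.0445] [-3.1415e+00 -3.0000e-04 -2.4600e-02] 0.0281 39.2 [ 0.8 -0.8 -0.9] 17.27
turn [-0.01 -0.02  0.14] shift(after turn) [ 0.0441  0.3507 -0.1055] shift(now) [ 0.0433  0.3508 -0.1055]
```

Call:
{"api": "move_arm", "payload": {
  "rows": "0 0 0 0 0 -0.055 0.02; 0 0 0 0 0 -0.05 0.02; 0 0 0 0.0072 0.0583 0 0.02; 0 0 0 0.0072 0.0583 0 0.02; 0 0 0 0.0072 0.0583 0 0.02; 0 0 0 0.0072 0.0583 0 0.02; 0 0 0 0.0072 0.0583 0 0.02; 0 0 0 0.0072 0.0583 0 0.02"
}}

```text
t: 18.27
eef_pos: [0.4725, -0.3036, 0.1493]
ee_rot: [-3.142, 0.0, -0.025]
force: [0.7, 1.2, -1.4]
width: 0.0284
gripper_force: 39.2
```

Call:
{"api": "move_arm", "payload": {
  "rows": "0 0 0 0 0 0 0.02; 0 0 0 0 0 0 0.02; 0 0 0 0 0 0.035 0.02; 0 0 0 0 0 0.035 0.02; 0 0 0 0 0 0.025 0.02; 0 0 0 0 0 0 0.02; 0 0 0 0 0 0 0.02; 0 0 0 0 0 0 0.034"
}}

```text
t: 19.27
eef_pos: [0.4735, -0.3012, 0.0562]
ee_rot: [3.141, -0.003, -0.024]
force: [-0.2, 0.1, -0.8]
width: 0.0321
gripper_force: 0.0
```

Call:
{"api": "move_arm", "payload": {
  "rows": "0 0 0 0 0 0 0.034; 0 0 0 0 0 0 0.034; 0 0 0 0 0 -0.04 0.034; 0 0 0 0 0 -0.05 0.05; 0 0 0 -0.02 -0.055 -0.02 0.05; 0 0 0 -0.02 -0.055 0 0.05; 0 0 0 0 -0.06 0 0.05; 0 0 0 0 -0.06 0 0.05"
}}

```text
t: 20.27
eef_pos: [0.4377, -0.0688, 0.1653]
ee_rot: [-3.141, -0.002, -0.025]
force: [1.6, 0.0, 0.1]
width: 0.0499
gripper_force: 0.0
```

```bash
python3 st.py;python3 -c "
from seats import *
im,d=snap('top')
cv2.imwrite('pics/t3.png',im)
P=cloud('top');
for zl,zh in((.015,.042),(.042,.06)):
  m=(P[...,2]>zl)&(P[...,2]<zh)&(abs(P[...,0]-.5)<.09)&(abs(P[...,1]+.305)<.07);print(m.sum(),np.median(P[m],0),rect(P[m]))
for c,a,P in blobs('top',.012,.045,(.3,.65,.1,.45)): print(c.round(1),a,P.mean(0).round(4),rect(P))"
```

```text
[ 0.4385 -0.0637  0.1655] [-3.1399e+00 -3.0000e-03 -2.1800e-02] 0.0499 0.0 [-1.3  4.5 -0.4] 20.32
[ 0.4385 -0.066   0.1654] [-3.1406e+00 -2.4000e-03 -1.8600e-02] 0.0501 0.0 [ 0.9 -0.7  1. ] 20.38
[ 0.4385 -0.066   0.1654] [-3.1406e+00 -2.4000e-03 -1.8600e-02] 0.0501 0.0 [ 0.9 -0.7  1. ] 20.38
1782 [ 0.48912914 -0.30373248  0.0326919 ] (array([ 0.5009642 , -0.30006198]), [95.50772857666016, 124.41572570800781], np.float32(0.048931744))
1 [ 0.46249779 -0.26906703  0.04225956] (array([ 0.4624978 , -0.26906702]), [0.0, 0.0], np.float32(nan))
[215.5 202.2] 586 [0.5635 0.2261 0.029 ] (array([0.57028918, 0.22489502]), [29.473575592041016, 118.66873168945312], np.float32(-0.30675095))
[162.7 255.7] 636 [0.4455 0.3453 0.0284] (array([0.45303745, 0.34528152]), [29.572853088378906, 118.51275634765625], np.float32(-0.19842862))
[204.2 252.5] 335 [0.4507 0.2529 0.0275] (array([0.45231558, 0.25187335]), [28.819456100463867, 80.14472961425781], np.float32(-0.1300726))h.py:19: RuntimeWarning: invalid value encountered in divide
  e=[b[1]-b[0],b[2]-b[1]]; l=max(e,key=np.linalg.norm); l=l/np.linalg.norm(l)
```

View pics/t3.png

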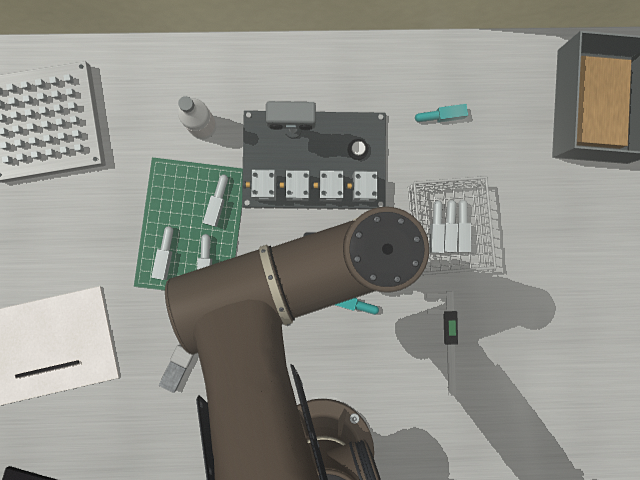

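The basket at (452,225) now holds all three measured coupons lying flat, and the fresh coupons have not moved. Next is fresh A at (215,202), which goes into holder 3.

Call:
{"api": "move_arm", "payload": {
  "rows": "0 0 8 0.02 -0.05 0 0.05; 0 0 8 0.02 -0.05 0 0.05; 0 0 0 0.03 -0.05 0 0.05; 0 0 0 0.03 -0.05 0 0.05; 0 0 0 0.03 -0.05 0 0.05; 0 0 0 0 0 0 0.05; 0 0 0 0 0 0 0.05; 0 0 0 0 0 0 0.05"
}}

```text
t: 21.42
eef_pos: [0.6173, 0.1401, 0.1648]
ee_rot: [3.142, 0.0, -0.305]
force: [-0.1, -0.3, -0.2]
width: 0.0499
gripper_force: 0.0
```

```bash
python3 st.py;python3 -c "
from seats import *
goto(.541,.2362,.015,-.304)"
```

```text
[0.6174 0.1403 0.1651] [-3.1413e+00 -2.0000e-04 -3.0480e-01] 0.05 0.0 [0.7 0.  0.5] 21.48
[0.6175 0.1405 0.1652] [-3.1411e+00 -5.0000e-04 -3.0460e-01] 0.0501 0.0 [ 0.1 -0.6 -0.1] 21.52
[0.6175 0.1405 0.1652] [-3.1411e+00 -5.0000e-04 -3.0460e-01] 0.0501 0.0 [ 0.1 -0.6 -0.1] 21.52
turn [-0.03 -0.03 -0.04] shift(after turn) [-0.1016 -0.0685  0.1502] shift(now) [-0.1017 -0.0683  0.1502]
```

Call:
{"api": "move_arm", "payload": {
  "rows": "0 0 0 -0.05 -0.034 0 0.05; 0 0 0 -0.05 -0.034 0 0.05; 0 0 0 0 0 0.04 0.05; 0 0 0 0 0 0.04 0.05; 0 0 0 0 0 0.02 0.05; 0 0 0 0 0 0 0.05; 0 0 0 0 0 0 0.05; 0 0 0 0 0 0 0.05"
}}

```text
t: 22.52
eef_pos: [0.5434, 0.2366, 0.066]
ee_rot: [-3.14, -0.001, -0.304]
force: [-0.5, 0.4, -1.0]
width: 0.05
gripper_force: 0.0
```

```bash
python3 st.py;python3 -c "
from seats import *
goto(.541,.2362,.015,-.304)
im,d=snap('top')
for c,a,P in blobs('top',.012,.045,(.3,.65,.1,.45)): print(c.round(1),a,P.mean(0).round(4),rect(P))"
```

```text
[0.5433 0.2366 0.0659] [-3.1398e+00 -1.2000e-03 -3.0390e-01] 0.0501 0.0 [-0.3  0.1  0.5] 22.58
[0.5432 0.2365 0.0656] [-3.140e+00 -1.000e-03 -3.038e-01] 0.0503 0.0 [-0.6 -0.5 -0.7] 22.62
[0.5432 0.2365 0.0656] [-3.140e+00 -1.000e-03 -3.038e-01] 0.0503 0.0 [-0.6 -0.5 -0.7] 22.62
turn [-0.09 -0.06  0.01] shift(after turn) [-0.002   0.001   0.0506] shift(now) [-0.002   0.001   0.0506]
[221.  184.5] 168 [0.604  0.214  0.0254] (array([0.60336169, 0.21523666]), [20.209558486938477, 49.6588134765625], np.float32(-0.30112866))
[162.3 255.2] 594 [0.4467 0.3458 0.0292] (array([0.45319702, 0.34537933]), [30.043506622314453, 118.32310485839844], np.float32(-0.21197952))
[203.8 263.5] 601 [0.426  0.2538 0.0292] (array([0.43309503, 0.25461612]), [29.382444381713867, 119.33761596679688], np.float32(-0.041421868))
```

Call:
{"api": "move_arm", "payload": {
  "rows": "0 0 0 -0.002 0.001 0.02 0.05; 0 0 0 0 0 0.02 0.05; 0 0 0 0 0 0.01 0.05; 0 0 0 0 0 0 0.05; 0 0 0 0 0 0 0.05; 0 0 0 0 0 0 0.02; 0 0 0 0 0 0 0.02; 0 0 0 0 0 0 0.02",
  "squeeze": 40
}}

```text
t: 23.68
eef_pos: [0.5406, 0.236, 0.0149]
ee_rot: [-3.141, -0.0, -0.304]
force: [-0.5, 1.3, 1.6]
width: 0.0277
gripper_force: 40.0
```

```bash
python3 st.py
```

```text
[0.5406 0.236  0.0149] [-3.1413e+00 -3.0000e-04 -3.0360e-01] 0.0275 40.0 [-0.7  0.3  2.4] 23.72
[0.5406 0.2359 0.0149] [-3.1413e+00 -2.0000e-04 -3.0360e-01] 0.0275 40.0 [-0.8 -1.3  2.6] 23.78
[0.5406 0.2359 0.0149] [-3.1413e+00 -2.0000e-04 -3.0360e-01] 0.0275 40.0 [-0.8 -1.3  2.6] 23.78
```

Call:
{"api": "move_arm", "payload": {
  "rows": "0 0 0 0 0 0 0.02; 0 0 0 0 0 0 0.02; 0 0 0 0 0 0 0.02; 0 0 0 0 0 0 0.02"
}}

```text
t: 24.28
eef_pos: [0.5406, 0.236, 0.0149]
ee_rot: [-3.141, -0.0, -0.304]
force: [-1.8, 0.3, 5.4]
width: 0.0276
gripper_force: 40.0
```

Call:
{"api": "move_arm", "payload": {
  "rows": "0 0 0 0 0 -0.03 0.02; 0 0 0 0 0 -0.06 0.02; 0 0 0 0 0 -0.06 0.02; 0 0 -8 -0.02 0.05 0 0.02; 0 0 -7.9 -0.02 0.05 0 0.02; 0 0 0 -0.02 0.05 0 0.02; 0 0 0 0 0 0 0.02; 0 0 0 0 0 0 0.02"
}}

```text
t: 25.28
eef_pos: [0.4574, 0.0986, 0.1646]
ee_rot: [-3.141, -0.0, -0.027]
force: [-0.2, 0.5, -1.9]
width: 0.0274
gripper_force: 40.0
```

```bash
python3 st.py;python3 -c "
from seats import *
goto(.455,.0488,.08,-.027)"
```

```text
[0.4576 0.099  0.1645] [-3.1414e+00 -1.0000e-04 -2.6400e-02] 0.028 40.0 [ 0.5  0.1 -1.5] 25.32
[0.4577 0.0992 0.1644] [-3.1416e+00  1.0000e-04 -2.6000e-02] 0.0277 40.0 [ 0.5  0.1 -2.1] 25.38
[0.4577 0.0992 0.1644] [-3.1416e+00  1.0000e-04 -2.6000e-02] 0.0277 40.0 [ 0.5  0.1 -2.1] 25.38
turn [-0.    0.01  0.06] shift(after turn) [-0.0013  0.0505  0.0844] shift(now) [-0.0013  0.0505  0.0844]
```

Call:
{"api": "move_arm", "payload": {
  "rows": "0 0 0 -0.001 0.05 0 0.02; 0 0 0 0 0 0 0.02; 0 0 0 0 0 0.05 0.02; 0 0 0 0 0 0.045 0.02; 0 0 0 0 0 0.022 0.02; 0 0 0 0 0 0 0.02; 0 0 0 0 0 0 0.02; 0 0 0 0 0 0 0.02"
}}

```text
t: 26.38
eef_pos: [0.4559, 0.0494, 0.0487]
ee_rot: [-3.14, -0.002, -0.026]
force: [0.2, 0.8, -1.8]
width: 0.0279
gripper_force: 40.0
```

```bash
python3 st.py;python3 -c "
from seats import *
goto(.4565,.0488,.047,-.027)
snap('top')
im,d=snap('side'); cv2.imwrite('pics/s4.png',cv2.resize(im[160:310,220:420],None,fx=4,fy=4,interpolation=cv2.INTER_CUBIC))
for n in('top','side'):
  P=cloud(n);m=(P[...,2]>.03)&(P[...,2]<.068)&(P[...,0]>.495)&(P[...,0]<.558)&(abs(P[...,1]-.045)<.03);Q=P[m];print(n,m.sum(),Q.mean(0),Q.max(0),rect(Q))
"
```

```text
[0.4558 0.0492 0.0486] [-3.1404e+00 -2.0000e-03 -2.6000e-02] 0.028 40.0 [-0.8 -0.3 -1.2] 26.42
[0.4556 0.0491 0.0485] [-3.1405e+00 -1.8000e-03 -2.6100e-02] 0.0273 40.0 [-0.4 -0.7 -1.9] 26.48
[0.4556 0.0491 0.0485] [-3.1405e+00 -1.8000e-03 -2.6100e-02] 0.0273 40.0 [-0.4 -0.7 -1.9] 26.48
turn [-0.06 -0.1   0.05] shift(after turn) [0.0009 0.0003 0.0015] shift(now) [0.0009 0.0003 0.0015]<string>:7: RuntimeWarning: Mean of empty slice.
  ret = um.true_divide(
Traceback (most recent call last):
ValueError: zero-size array to reduction operation maximum which has no identity
```

View pics/s4.png

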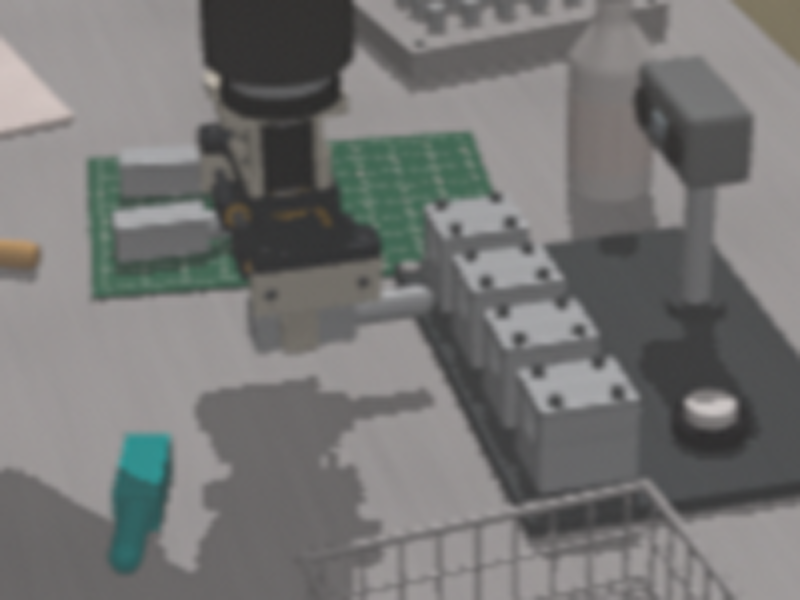

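The held coupon's shank tip is at about (430,298), just in front of the third block and level. Lower 1.5 mm and start the insertion.

Call:
{"api": "move_arm", "payload": {
  "rows": "0 0 0 0 0 0.0015 0.02; 0 0 0 0.006 0 0 0.02; 0 0 0 0.006 0 0 0.02; 0 0 0 0.006 0 0 0.02; 0 0 0 0.006 0 0 0.02; 0 0 0 0.006 0 0 0.02; 0 0 0 0 0 0 0.02; 0 0 0 0 0 0 0.02"
}}

```text
t: 27.58
eef_pos: [0.4853, 0.0471, 0.0462]
ee_rot: [3.141, -0.0, -0.027]
force: [0.9, -7.7, -0.8]
width: 0.0277
gripper_force: 40.1
```

```bash
python3 st.py
```

```text
[0.4853 0.0472 0.0462] [ 3.1409e+00 -2.0000e-04 -2.7100e-02] 0.0282 40.1 [ 1.4 -6.8  0.5] 27.62
[0.4853 0.0472 0.0462] [ 3.1409e+00 -2.0000e-04 -2.7100e-02] 0.0278 40.1 [ 1.2 -6.6 -0.2] 27.68
[0.4853 0.0472 0.0462] [ 3.1409e+00 -2.0000e-04 -2.7100e-02] 0.0278 40.1 [ 1.2 -6.6 -0.2] 27.68
```

Call:
{"api": "move_arm", "payload": {
  "rows": "0 0 0 0.004 0.0015 0 0.02; 0 0 0 0.006 0 0 0.02; 0 0 0 0.006 0 0 0.02; 0 0 0 0.006 0 0 0.02; 0 0 0 0.006 0 0 0.02; 0 0 0 0 0 0 0.02"
}}

```text
t: 28.42
eef_pos: [0.5131, 0.0449, 0.0459]
ee_rot: [3.141, 0.001, -0.027]
force: [0.3, -6.9, 1.3]
width: 0.0278
gripper_force: 40.1
```

```bash
python3 st.py
```

```text
[0.513  0.0449 0.0459] [ 3.1406e+00  8.0000e-04 -2.7100e-02] 0.0279 40.1 [-1.  -6.1  1.1] 28.48
[0.513  0.0449 0.0459] [ 3.1407e+00  7.0000e-04 -2.7100e-02] 0.0274 40.1 [ 0.6 -6.6  0. ] 28.52
[0.513  0.0449 0.0459] [ 3.1407e+00  7.0000e-04 -2.7100e-02] 0.0274 40.1 [ 0.6 -6.6  0. ] 28.52
```

Call:
{"api": "move_arm", "payload": {
  "rows": "0 0 0 0.006 0 0 0.02; 0 0 0 0.006 0 0 0.02; 0 0 0 0.004 0 0 0.02; 0 0 0 0 0 0 0.02"
}}

```text
t: 29.02
eef_pos: [0.5285, 0.0442, 0.046]
ee_rot: [3.14, 0.002, -0.027]
force: [-2.3, -6.5, 4.5]
width: 0.0276
gripper_force: 40.0
```

```bash
python3 st.py
```

```text
[0.5285 0.0442 0.046 ] [ 3.1402e+00  1.6000e-03 -2.7000e-02] 0.0279 40.0 [-1.1 -7.1  3.9] 29.08
[0.5286 0.0442 0.046 ] [ 3.1402e+00  1.5000e-03 -2.6900e-02] 0.0278 40.0 [-1.7 -6.6  3.9] 29.12
[0.5286 0.0442 0.046 ] [ 3.1402e+00  1.5000e-03 -2.6900e-02] 0.0278 40.0 [-1.7 -6.6  3.9] 29.12
```

Call:
{"api": "move_arm", "payload": {
  "rows": "0 0 0 0.003 0 0 0.02; 0 0 0 0.001 0 0 0.02; 0 0 0 0 0 0 0.02"
}}

```text
t: 29.5
eef_pos: [0.5288, 0.0439, 0.0455]
ee_rot: [3.139, 0.008, -0.028]
force: [-17.2, 0.5, 13.9]
width: 0.0276
gripper_force: 40.0
```

```bash
python3 st.py
```

```text
[0.5287 0.0439 0.0455] [ 3.1393  0.0077 -0.0275] 0.028 40.0 [-17.    0.3  14.2] 29.55
[0.5287 0.0439 0.0455] [ 3.1393  0.0076 -0.0275] 0.0276 40.0 [-16.7  -0.1  13.7] 29.6
[0.5287 0.0439 0.0455] [ 3.1393  0.0076 -0.0275] 0.0276 40.0 [-16.7  -0.1  13.7] 29.6
```

It is home: it stalled at x=0.5288 with 17 N back-force. Ease off, release and rise.

Call:
{"api": "move_arm", "payload": {
  "rows": "0 0 0 -0.0025 0 0 0.02; 0 0 0 0 0 0 0.02; 0 0 0 0 0 0 0.05; 0 0 0 0 0 0 0.05; 0 0 0 0 0 0 0.05; 0 0 0 0 0 -0.04 0.05; 0 0 0 0 0 -0.06 0.05; 0 0 0 -0.03 -0.05 -0.02 0.05"
}}

```text
t: 30.6
eef_pos: [0.5045, 0.0957, 0.1696]
ee_rot: [-3.139, -0.006, -0.03]
force: [1.6, 1.7, -0.1]
width: 0.05
gripper_force: 0.0
```

Call:
{"api": "move_arm", "payload": {
  "rows": "0 0 5 -0.025 -0.05 0 0.05; 0 0 5 -0.025 -0.05 0 0.05; 0 0 0 -0.02 -0.05 0 0.05; 0 0 0 0 -0.05 0 0.05; 0 0 0 0 -0.05 0 0.05; 0 0 0 0 0 0 0.05; 0 0 0 0 0 0 0.05"
}}

```text
t: 31.48
eef_pos: [0.4688, 0.35, 0.1656]
ee_rot: [3.141, 0.001, -0.2]
force: [-0.8, -0.5, 0.5]
width: 0.0497
gripper_force: 0.0
```

```bash
python3 st.py
cat > look.py <<'E'
from seats import *
snap('top'); snap('side')
print('side/top seated heads')
for n in('top','side'):
    for c,a,P in heads(n): print(n,c.round(1),a,P.mean(0).round(4),np.percentile(P[:,2],50).round(4),rect(P))
for c,a,P in blobs('top',.012,.045,(.3,.65,.1,.45),150):
    r=rect(P); h=r[0]-.0275*np.array([np.cos(r[2]),np.sin(r[2])]); print('fresh',c.round(1),a,r,'head',h.round(4))
E
python3 look.py; python3 -c "
from seats import *
goto(.4233,.3545,.015,-.208)"
```

```text
[0.4689 0.3495 0.1658] [ 3.141e+00  4.000e-04 -2.009e-01] 0.0501 0.0 [-0.1 -0.2 -0.5] 31.52
[0.469  0.3493 0.1661] [ 3.1414e+00  2.0000e-04 -2.0120e-01] 0.0499 0.0 [-1.3  0.5  0.8] 31.58
[0.469  0.3493 0.1661] [ 3.1414e+00  2.0000e-04 -2.0120e-01] 0.0499 0.0 [-1.3  0.5  0.8] 31.58
side/top seated heads
top [366.3 197.4] 41 [ 0.5625 -0.1099  0.0694] 0.0693 (array([ 0.56216064, -0.10709175]), [4.498713493347168, 48.295284271240234], np.float32(-1.5493785))
top [297.  212.9] 374 [0.5322 0.0425 0.0625] 0.0626 (array([0.53293848, 0.04243085]), [26.40369415283203, 63.82108688354492], np.float32(-0.02073618))
side [322.9 234.1] 225 [0.5336 0.0364 0.0595] 0.0608 (array([0.53311646, 0.03969627]), [35.59965896606445, 63.52370834350586], np.float32(-0.004357715))
fresh [203.5 263.6] 570 (array([0.4329819 , 0.25444298]), [28.32079315185547, 119.23816680908203], np.float32(-0.053429708)) head [0.4055 0.2559]
turn [-0.02 -0.    0.37] shift(after turn) [-0.046   0.0043  0.1513] shift(now) [-0.046   0.0041  0.1513]
```

Fresh A sits exactly where the measured coupon was. Next is fresh B.

Call:
{"api": "move_arm", "payload": {
  "rows": "0 0 0.4 -0.046 0.004 0 0.05; 0 0 0 0 0 0.04 0.05; 0 0 0 0 0 0.04 0.05; 0 0 0 0 0 0.02 0.05; 0 0 0 0 0 0 0.05; 0 0 0 0 0 0 0.05; 0 0 0 0 0 0 0.05"
}}

```text
t: 32.55
eef_pos: [0.4238, 0.3559, 0.0674]
ee_rot: [-3.139, -0.001, -0.208]
force: [0.1, 0.5, 0.2]
width: 0.0498
gripper_force: 0.0
```

```bash
python3 st.py; python3 look.py; python3 -c "
from seats import *
goto(.4233,.3535,.015,-.208)
im=load('side')[0]; cv2.imwrite('pics/s5.png',cv2.resize(im[150:270,200:360],None,fx=5,fy=5,interpolation=cv2.INTER_CUBIC))"
```

```text
[0.4237 0.3558 0.0672] [-3.1397e+00 -7.0000e-04 -2.0780e-01] 0.0505 0.0 [ 1.  -0.2  0.6] 32.6
[0.4236 0.3558 0.0671] [-3.1399e+00 -6.0000e-04 -2.0780e-01] 0.0501 0.0 [-0.6 -0.5 -0.3] 32.65
[0.4236 0.3558 0.0671] [-3.1399e+00 -6.0000e-04 -2.0780e-01] 0.0501 0.0 [-0.6 -0.5 -0.3] 32.65
side/top seated heads
top [365.7 197.5] 42 [ 0.5625 -0.1086  0.0688] 0.0688 (array([ 0.56221716, -0.10699933]), [3.036266326904297, 48.95962142944336], np.float32(1.5543674))
top [297.  212.8] 377 [0.5323 0.0425 0.0625] 0.0626 (array([0.53290729, 0.04245357]), [26.449966430664062, 63.78683090209961], np.float32(-0.020901151))
side [322.8 234.1] 230 [0.5331 0.0363 0.0595] 0.0606 (array([0.5336958 , 0.04112507]), [36.614139556884766, 63.70039749145508], np.float32(-0.07725665))
fresh [165.9 239.8] 231 (array([0.48076068, 0.34229483]), [26.681283950805664, 61.62179946899414], np.float32(-0.13385163)) head [0.4535 0.346 ]
fresh [203.5 263.1] 567 (array([0.4332066 , 0.25486021]), [28.94777488708496, 119.15943908691406], np.float32(-0.04545238)) head [0.4057 0.2561]
turn [-0.06 -0.02  0.01] shift(after turn) [0.0003 0.0021 0.0517] shift(now) [0.0002 0.0022 0.0517]
```

View pics/s5.png

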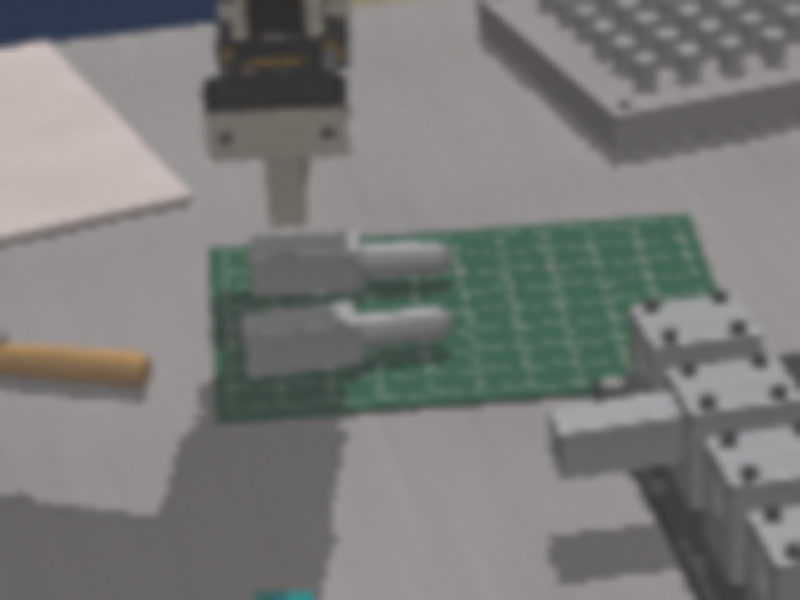

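The gripper stands right over the head of fresh B at (300,265), and fresh C at (300,340) is unmoved. Descend and grip.

Call:
{"api": "move_arm", "payload": {
  "rows": "0 0 0 0 0.002 0.02 0.05; 0 0 0 0 0 0.02 0.05; 0 0 0 0 0 0.0115 0.05; 0 0 0 0 0 0 0.05; 0 0 0 0 0 0 0.05; 0 0 0 0 0 0 0.02; 0 0 0 0 0 0 0.02; 0 0 0 0 0 0 0.02"
}}

```text
t: 33.75
eef_pos: [0.423, 0.3535, 0.0149]
ee_rot: [-3.141, -0.0, -0.208]
force: [-1.3, -1.1, 2.5]
width: 0.0278
gripper_force: 40.0
```

Call:
{"api": "move_arm", "payload": {
  "rows": "0 0 0 0 0 0 0.02; 0 0 0 0 0 0 0.02; 0 0 0 0 0 0 0.02"
}}

```text
t: 34.12
eef_pos: [0.423, 0.3535, 0.0149]
ee_rot: [-3.141, -0.0, -0.208]
force: [-1.9, -0.6, 5.6]
width: 0.0273
gripper_force: 40.0
```

Call:
{"api": "move_arm", "payload": {
  "rows": "0 0 0 0 0 -0.03 0.02; 0 0 0 0 0 -0.06 0.02; 0 0 0 0 0 -0.06 0.02; 0 0 -5 0 0.06 0 0.02; 0 0 -5.3 0 0.06 0 0.02; 0 0 0 0 0.06 0 0.02; 0 0 0 0 0.06 0 0.02; 0 0 0 0 0 0 0.02"
}}

```text
t: 35.12
eef_pos: [0.3984, 0.1116, 0.164]
ee_rot: [3.141, 0.001, -0.032]
force: [-0.8, 0.3, -2.3]
width: 0.0277
gripper_force: 40.0
```

```bash
python3 st.py; python3 -c "
from seats import *
goto(.4535,-.029,.1,-.027)"
```

```text
[0.3994 0.1134 0.1644] [-3.1414e+00  2.0000e-04 -3.1100e-02] 0.0277 40.0 [-0.1 -0.  -1.8] 35.17
[0.3999 0.1146 0.1645] [-3.1412e+00 -2.0000e-04 -2.9800e-02] 0.0274 40.0 [ 0.7  0.1 -1.2] 35.22
[0.3999 0.1146 0.1645] [-3.1412e+00 -2.0000e-04 -2.9800e-02] 0.0274 40.0 [ 0.7  0.1 -1.2] 35.22
turn [-0.02 -0.01 -0.16] shift(after turn) [0.0575 0.1421 0.0645] shift(now) [0.0578 0.1419 0.0645]
```

Call:
{"api": "move_arm", "payload": {
  "rows": "0 0 0 0.019 0.047 0 0.02; 0 0 0 0.019 0.047 0 0.02; 0 0 0 0.0195 0.048 0 0.02; 0 0 0 0 0 0 0.02; 0 0 0 0 0 0.045 0.02; 0 0 0 0 0 0.045 0.02; 0 0 0 0 0 0.025 0.02; 0 0 0 0 0 0 0.02"
}}

```text
t: 36.22
eef_pos: [0.4522, -0.0277, 0.0478]
ee_rot: [3.14, 0.004, -0.026]
force: [-0.8, 0.5, -1.4]
width: 0.0277
gripper_force: 40.0
```

Call:
{"api": "move_arm", "payload": {
  "rows": "0 0 0 0 0 0 0.02; 0 0 0 0 0 0 0.02"
}}

```text
t: 36.48
eef_pos: [0.4545, -0.0277, 0.0508]
ee_rot: [-3.141, -0.002, -0.027]
force: [0.8, 1.2, -1.9]
width: 0.0277
gripper_force: 40.0
```

```bash
python3 st.py; python3 -c "
from seats import *
goto(.4535,-.029,.0465,-.027)"
```

```text
[ 0.4543 -0.0278  0.0507] [-3.1407e+00 -2.2000e-03 -2.7400e-02] 0.0276 40.0 [ 0.9 -1.  -1.5] 36.52
[ 0.4541 -0.028   0.0506] [-3.1408e+00 -2.0000e-03 -2.7700e-02] 0.0278 40.0 [-0.1  0.5 -1.6] 36.58
[ 0.4541 -0.028   0.0506] [-3.1408e+00 -2.0000e-03 -2.7700e-02] 0.0278 40.0 [-0.1  0.5 -1.6] 36.58
turn [-0.05 -0.12 -0.04] shift(after turn) [-0.0006  0.001   0.0041] shift(now) [-0.0006  0.001   0.0041]
```

Call:
{"api": "move_arm", "payload": {
  "rows": "0 0 0 0 0.001 0.0037 0.02; 0 0 0 0 0 0 0.02; 0 0 0 0.006 0 0 0.02; 0 0 0 0.006 0 0 0.02; 0 0 0 0.006 0 0 0.02; 0 0 0 0.006 0 0 0.02; 0 0 0 0.006 0 0 0.02; 0 0 0 0 0 0 0.02"
}}

```text
t: 37.58
eef_pos: [0.4849, -0.03, 0.0462]
ee_rot: [-3.141, -0.002, -0.028]
force: [0.3, 0.7, 1.1]
width: 0.0276
gripper_force: 40.0
```

```bash
python3 st.py
```

```text
[ 0.4846 -0.03    0.0462] [-3.1412e+00 -1.9000e-03 -2.7800e-02] 0.0279 40.0 [ 0.6 -1.2  1.2] 37.62
[ 0.4843 -0.03    0.0462] [-3.1411e+00 -1.7000e-03 -2.7700e-02] 0.0282 40.0 [ 1.3 -0.5  3.3] 37.67
[ 0.4843 -0.03    0.0462] [-3.1411e+00 -1.7000e-03 -2.7700e-02] 0.0282 40.0 [ 1.3 -0.5  3.3] 37.67
```

Little lateral force this time, so continue the insertion.

Call:
{"api": "move_arm", "payload": {
  "rows": "0 0 0 0.006 0 0 0.02; 0 0 0 0.006 0 0 0.02; 0 0 0 0.006 0 0 0.02; 0 0 0 0.006 0 0 0.02; 0 0 0 0.006 0 0 0.02; 0 0 0 0.006 0 0 0.02; 0 0 0 0.005 0 0 0.02; 0 0 0 0 0 0 0.02"
}}

```text
t: 38.67
eef_pos: [0.5242, -0.0317, 0.0457]
ee_rot: [3.141, 0.001, -0.028]
force: [-1.6, -1.9, 2.6]
width: 0.0282
gripper_force: 40.0
```

```bash
python3 st.py
```

```text
[ 0.5242 -0.0317  0.0457] [ 3.1412e+00  9.0000e-04 -2.8500e-02] 0.0281 40.0 [-1.2 -1.9  3.2] 38.72
[ 0.5242 -0.0317  0.0457] [ 3.1412e+00  8.0000e-04 -2.8500e-02] 0.0275 40.0 [-0.5 -2.2  2.4] 38.78
[ 0.5242 -0.0317  0.0457] [ 3.1412e+00  8.0000e-04 -2.8500e-02] 0.0275 40.0 [-0.5 -2.2  2.4] 38.78
```

Call:
{"api": "move_arm", "payload": {
  "rows": "0 0 0 0.003 0 0 0.02; 0 0 0 0.003 0 0 0.02; 0 0 0 0 0 0 0.02"
}}

```text
t: 39.15
eef_pos: [0.5265, -0.032, 0.0453]
ee_rot: [3.141, 0.007, -0.029]
force: [-14.6, 3.6, 14.2]
width: 0.0282
gripper_force: 40.0
```

```bash
python3 st.py
```

```text
[ 0.5265 -0.0319  0.0453] [ 3.1407  0.0069 -0.0288] 0.0278 40.0 [-14.3   3.2  12.8] 39.2
[ 0.5264 -0.032   0.0453] [ 3.1406  0.007  -0.0288] 0.0275 40.0 [-13.8   2.3  13.8] 39.25
[ 0.5264 -0.032   0.0453] [ 3.1406  0.007  -0.0288] 0.0275 40.0 [-13.8   2.3  13.8] 39.25
```

Home. Release and go to fresh C.

Call:
{"api": "move_arm", "payload": {
  "rows": "0 0 0 -0.0025 0 0 0.02; 0 0 0 0 0 0 0.02; 0 0 0 0 0 0 0.05; 0 0 0 0 0 0 0.05; 0 0 0 0 0 0 0.05; 0 0 0 0 0 -0.04 0.05; 0 0 0 0 0 -0.06 0.05; 0 0 1 -0.025 -0.055 -0.02 0.05"
}}

```text
t: 40.25
eef_pos: [0.5077, 0.0225, 0.169]
ee_rot: [-3.14, -0.006, -0.05]
force: [0.8, 1.4, 0.5]
width: 0.0502
gripper_force: 0.0
```

Call:
{"api": "move_arm", "payload": {
  "rows": "0 0 0 -0.025 -0.055 0 0.05; 0 0 0 -0.025 -0.055 0 0.05; 0 0 0 -0.025 -0.055 0 0.05; 0 0 0 -0.025 -0.055 0 0.05; 0 0 0 0 0 0 0.05; 0 0 0 0 0 0 0.05; 0 0 0 0 0 0 0.05"
}}

```text
t: 41.12
eef_pos: [0.4153, 0.2466, 0.1654]
ee_rot: [3.141, 0.0, -0.047]
force: [-0.6, 0.2, 0.7]
width: 0.0502
gripper_force: 0.0
```

```bash
python3 st.py; python3 look.py; python3 -c "
from seats import *
goto(.4025,.2585,.065,-.046)
im=load('side')[0]; cv2.imwrite('pics/s6.png',cv2.resize(im[150:300,200:400],None,fx=4,fy=4,interpolation=cv2.INTER_CUBIC))"
```

```text
[0.4154 0.2465 0.1654] [ 3.1414e+00  1.0000e-04 -4.7200e-02] 0.0501 0.0 [0.2 0.1 0.4] 41.18
[0.4154 0.2465 0.1655] [ 3.1416 -0.     -0.0473] 0.0502 0.0 [ 0.1 -0.3  1.3] 41.22
[0.4154 0.2465 0.1655] [ 3.1416 -0.     -0.0473] 0.0502 0.0 [ 0.1 -0.3  1.3] 41.22
side/top seated heads
top [366.1 197.4] 42 [ 0.5625 -0.1097  0.0688] 0.0685 (array([ 0.56252252, -0.10713782]), [4.236807346343994, 48.335689544677734], np.float32(-1.5621036))
top [331.2 212.3] 398 [ 0.5319 -0.0325  0.0627] 0.0627 (array([ 0.53130743, -0.03465013]), [32.24120330810547, 67.4615707397461], np.float32(-0.039358996))
top [297.  212.9] 376 [0.5322 0.0425 0.0624] 0.0623 (array([0.53293176, 0.04240485]), [26.425390243530273, 63.954830169677734], np.float32(-0.019507162))
side [322.7 234.1] 228 [0.533  0.0364 0.0594] 0.0606 (array([0.5336908 , 0.04041387]), [37.334999084472656, 62.42722702026367], np.float32(-0.06879846))
side [330.8 248.5] 260 [ 0.532  -0.0391  0.0596] 0.0608 (array([ 0.53260175, -0.03384999]), [36.49873733520508, 64.8768310546875], np.float32(0.0052850647))
turn [-0.   -0.   -0.06] shift(after turn) [-0.0134 -0.0112  0.1005] shift(now) [-0.0134 -0.0112  0.1005]
```

View pics/s6.png

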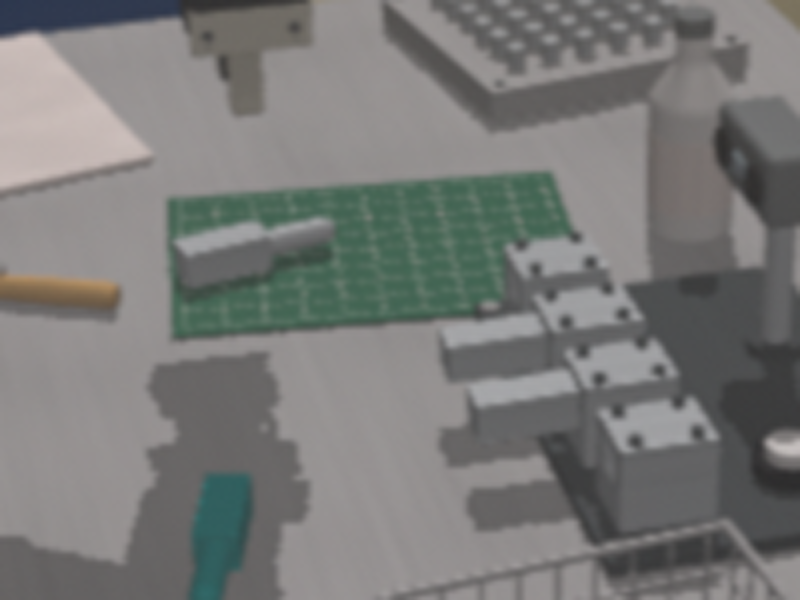

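Both seated heads match their holders. Fresh C was knocked and is now at (225,250) in the crop, turned to the left. I move the arm aside and remeasure from the top.

Call:
{"api": "move_arm", "payload": {
  "rows": "0 0 0 0.01 0.06 0 0.05; 0 0 0 0.01 0.06 0 0.05; 0 0 0 0.01 0.06 0 0.05; 0 0 0 0.01 0.06 0 0.05; 0 0 0 0.01 0.06 0 0.05; 0 0 0 0 0 0 0.05"
}}

```text
t: 42.08
eef_pos: [0.4508, -0.0587, 0.1654]
ee_rot: [3.141, 0.0, -0.053]
force: [-0.0, 0.3, 0.1]
width: 0.0498
gripper_force: 0.0
```

```bash
python3 look.py; python3 -c "
from seats import *
P=None
for c,a,P in blobs('side',.012,.045,(.3,.65,.1,.45)): print(c,a,P.mean(0),rect(P))
print(arm.get_state()['eef_pos'])"
```

```text
side/top seated heads
top [331.  205.6] 231 [ 0.5467 -0.0326  0.063 ] 0.0627 (array([ 0.54441931, -0.03778948]), [36.990169525146484, 41.42416000366211], np.float32(-0.021280535))
top [296.8 212.1] 355 [0.5338 0.0428 0.0626] 0.0626 (array([0.53291083, 0.0424789 ]), [26.522855758666992, 64.11090850830078], np.float32(-0.021060709))
side [322.8 234.2] 229 [0.533  0.036  0.0594] 0.0606 (array([0.53369751, 0.04009879]), [36.07235336303711, 63.22967529296875], np.float32(-0.10699603))
side [330.6 248.5] 259 [ 0.5315 -0.0386  0.0594] 0.0603 (array([ 0.53251343, -0.03571137]), [36.55502700805664, 64.72042846679688], np.float32(-0.03972453))
fresh [185.  250.1] 204 (array([0.45753299, 0.29719406]), [20.285686492919922, 52.57864761352539], np.float32(0.19069487)) head [0.4305 0.292 ]
[261.48192771 210.79518072] 332 [0.41893788 0.28155535 0.02444075] (array([0.42709708, 0.28765201]), [42.503116607666016, 118.46883392333984], np.float32(0.19626619))
[ 0.45111739 -0.05567343  0.1654192 ]
```

```bash
python3 -c "
from seats import *
goto(.395,.2875,.065,.193)"
```

```text
turn [-0.000e+00  1.000e-02 -1.386e+01] shift(after turn) [ 0.0107 -0.3476  0.1004] shift(now) [-0.0728 -0.34    0.1004]
```

Call:
{"api": "move_arm", "payload": {
  "rows": "0 0 -7 0 0 0 0.05; 0 0 -6.9 0 0 0 0.05; 0 0 0 0.0018 -0.058 0 0.05; 0 0 0 0.0018 -0.058 0 0.05; 0 0 0 0.0018 -0.058 0 0.05; 0 0 0 0.0018 -0.058 0 0.05; 0 0 0 0.0018 -0.058 0 0.05; 0 0 0 0.0018 -0.058 0 0.05"
}}

```text
t: 43.18
eef_pos: [0.392, 0.2922, 0.1658]
ee_rot: [-3.141, -0.001, 0.2]
force: [1.4, 0.4, -0.2]
width: 0.0499
gripper_force: 0.0
```

Call:
{"api": "move_arm", "payload": {
  "rows": "0 0 0 0 0 0 0.05; 0 0 0 0 0 0 0.05; 0 0 0 0 0 0.04 0.05; 0 0 0 0 0 0.04 0.05; 0 0 0 0 0 0.02 0.05; 0 0 0 0 0 0 0.05; 0 0 0 0 0 0 0.05; 0 0 0 0 0 0 0.05"
}}

```text
t: 44.18
eef_pos: [0.3942, 0.2895, 0.0667]
ee_rot: [-3.14, -0.002, 0.197]
force: [-0.5, -0.2, -0.1]
width: 0.0497
gripper_force: 0.0
```

```bash
python3 st.py; python3 -c "
from seats import *
snap('top');im,d=snap('side')
for n in('top','side'):
  for c,a,P in blobs(n,.012,.036,(.3,.65,.1,.45)): print(n,c,a,P.mean(0),rect(P))
goto(.395,.2875,.015,.193)
cv2.imwrite('pics/s7.png',cv2.resize(im[140:260,200:360],None,fx=5,fy=5,interpolation=cv2.INTER_CUBIC))"
```

```text
[0.3941 0.2894 0.0666] [-3.1401e+00 -1.4000e-03  1.9710e-01] 0.0502 0.0 [ 0.1 -0.1  0.3] 44.22
[0.394  0.2893 0.0664] [-3.1403e+00 -1.2000e-03  1.9710e-01] 0.05 0.0 [0.  0.6 0.3] 44.28
[0.394  0.2893 0.0664] [-3.1403e+00 -1.2000e-03  1.9710e-01] 0.05 0.0 [0.  0.6 0.3] 44.28
top [184.63043478 249.49456522] 184 [0.45836122 0.29710418 0.02519502] (array([0.45594128, 0.29751712]), [21.084810256958008, 54.58016586303711], np.float32(0.14481787))
top [186.53225806 278.5       ] 62 [0.3934208  0.29191318 0.03129319] (array([0.39253558, 0.29204193]), [8.591181755065918, 37.642669677734375], np.float32(0.1915897))
side [261.41846154 210.78769231] 325 [0.418692   0.28119409 0.0246809 ] (array([0.42518915, 0.29261511]), [43.37923049926758, 117.75595092773438], np.float32(0.28650025))
turn [-0.05 -0.05  0.24] shift(after turn) [0.0008 0.0019 0.0511] shift(now) [0.0007 0.0019 0.0511]
```

View pics/s7.png

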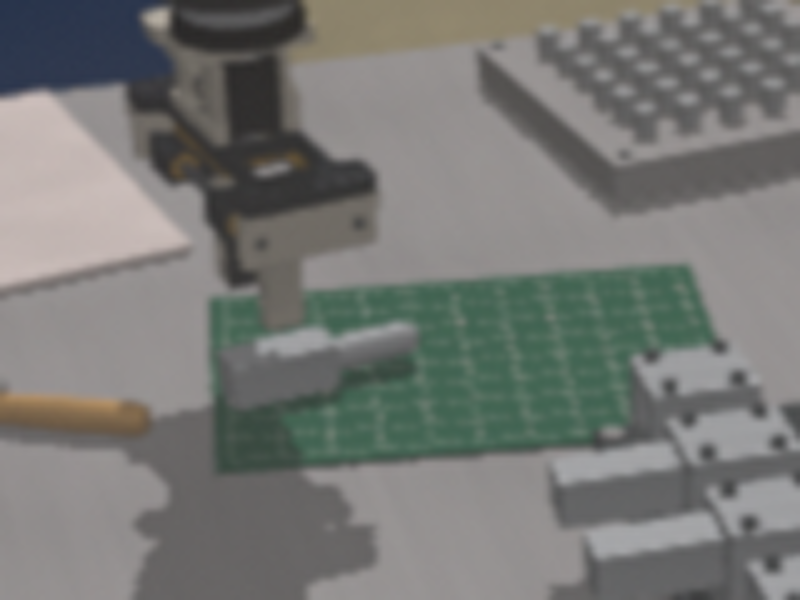

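The gripper hangs over the head of fresh C at (285,365), aligned with it. Descend and grip.

Call:
{"api": "move_arm", "payload": {
  "rows": "0 0 0 0.001 0.001 0.02 0.05; 0 0 0 0 0 0.02 0.05; 0 0 0 0 0 0.011 0.05; 0 0 0 0 0 0 0.05; 0 0 0 0 0 0 0.05; 0 0 0 0 0 0 0.02; 0 0 0 0 0 0 0.02; 0 0 0 0 0 0 0.02"
}}

```text
t: 45.38
eef_pos: [0.3949, 0.2881, 0.0148]
ee_rot: [-3.142, -0.0, 0.197]
force: [-0.7, -0.5, 2.6]
width: 0.0278
gripper_force: 39.9
```

Call:
{"api": "move_arm", "payload": {
  "rows": "0 0 0 0 0 0 0.02; 0 0 0 0 0 0 0.02; 0 0 0 0 0 0 0.02"
}}

```text
t: 45.75
eef_pos: [0.3949, 0.2881, 0.0148]
ee_rot: [3.141, -0.0, 0.197]
force: [-0.5, -1.8, 5.7]
width: 0.028
gripper_force: 39.9
```

Call:
{"api": "move_arm", "payload": {
  "rows": "0 0 0 0 0 -0.03 0.02; 0 0 0 0 0 -0.06 0.02; 0 0 0 0 0 -0.06 0.02; 0 0 6.5 0.025 0.055 0 0.02; 0 0 6.3 0.02 0.055 0 0.02; 0 0 0 0 0.06 0 0.02; 0 0 0 0 0.06 0 0.02; 0 0 0 0 0.06 0 0.02"
}}

```text
t: 46.75
eef_pos: [0.4493, 0.0043, 0.1642]
ee_rot: [-3.141, 0.0, -0.026]
force: [1.1, 0.2, -2.0]
width: 0.0281
gripper_force: 39.9
```

```bash
python3 st.py; python3 -c "
from seats import *
goto(.452,-.104,.16,-.027)"
```

```text
[ 0.4474 -0.0008  0.1638] [ 3.1402e+00  2.8000e-03 -2.8600e-02] 0.0277 39.9 [-0.8 -6.8 -1.5] 46.8
[0.4481 0.0016 0.1638] [ 3.1409e+00  2.2000e-03 -3.1500e-02] 0.0278 39.9 [-0.1  0.3 -1.6] 46.85
[0.4481 0.0016 0.1638] [ 3.1409e+00  2.2000e-03 -3.1500e-02] 0.0278 39.9 [-0.1  0.3 -1.6] 46.85
turn [ 0.04  0.13 -0.26] shift(after turn) [0.0068 0.1054 0.0038] shift(now) [0.0072 0.1054 0.0039]
```

Call:
{"api": "move_arm", "payload": {
  "rows": "0 0 0 0.003 0.053 0 0.02; 0 0 0 0.002 0.053 0 0.02; 0 0 0 0 0 0 0.02; 0 0 0 0 0 0.045 0.02; 0 0 0 0 0 0.045 0.02; 0 0 0 0 0 0.024 0.02; 0 0 0 0 0 0 0.02; 0 0 0 0 0 0 0.02"
}}

```text
t: 47.85
eef_pos: [0.453, -0.0996, 0.0513]
ee_rot: [-3.142, -0.001, -0.025]
force: [-0.4, -0.7, -2.0]
width: 0.0281
gripper_force: 39.9
```

Call:
{"api": "move_arm", "payload": {
  "rows": "0 0 0 0 0 0 0.02; 0 0 0 0 0 0 0.02"
}}

```text
t: 48.1
eef_pos: [0.4528, -0.0999, 0.0514]
ee_rot: [-3.141, -0.002, -0.026]
force: [0.1, -0.6, -2.8]
width: 0.0276
gripper_force: 39.9
```

```bash
python3 st.py; python3 -c "
from seats import *
goto(.452,-.1048,.0463,-.028)"
```

```text
[ 0.4526 -0.0999  0.0513] [-3.1412e+00 -1.5000e-03 -2.6200e-02] 0.0277 39.9 [ 0.1  0.7 -2.2] 48.15
[ 0.4525 -0.1     0.0511] [-3.1413e+00 -1.2000e-03 -2.6200e-02] 0.0281 39.9 [-0.8  0.5 -1.6] 48.2
[ 0.4525 -0.1     0.0511] [-3.1413e+00 -1.2000e-03 -2.6200e-02] 0.0281 39.9 [-0.8  0.5 -1.6] 48.2
turn [-0.02 -0.07  0.1 ] shift(after turn) [-0.0004  0.0048  0.0048] shift(now) [-0.0004  0.0048  0.0048]
```

Call:
{"api": "move_arm", "payload": {
  "rows": "0 0 0 0 0.0048 0.0044 0.02; 0 0 0 0 0 0 0.02; 0 0 0 0.006 0 0 0.02; 0 0 0 0.006 0 0 0.02; 0 0 0 0.006 0 0 0.02; 0 0 0 0.006 0 0 0.02; 0 0 0 0.006 0 0 0.02; 0 0 0 0 0 0 0.02"
}}

```text
t: 49.2
eef_pos: [0.4835, -0.1054, 0.0464]
ee_rot: [-3.141, -0.002, -0.026]
force: [1.0, 1.8, -0.5]
width: 0.0277
gripper_force: 39.9
```

```bash
python3 st.py
```

```text
[ 0.4832 -0.1054  0.0464] [-3.1414e+00 -1.8000e-03 -2.5900e-02] 0.0275 39.9 [1.9 1.6 0.3] 49.25
[ 0.483  -0.1055  0.0464] [-3.1414e+00 -1.7000e-03 -2.5900e-02] 0.0278 39.9 [0.7 2.1 0.6] 49.3
[ 0.483  -0.1055  0.0464] [-3.1414e+00 -1.7000e-03 -2.5900e-02] 0.0278 39.9 [0.7 2.1 0.6] 49.3
```

Call:
{"api": "move_arm", "payload": {
  "rows": "0 0 0 0.006 0 0 0.02; 0 0 0 0.006 0 0 0.02; 0 0 0 0.006 0 0 0.02; 0 0 0 0.006 0 0 0.02; 0 0 0 0.006 0 0 0.02; 0 0 0 0.006 0 0 0.02; 0 0 0 0.005 0 0 0.02; 0 0 0 0 0 0 0.02"
}}

```text
t: 50.3
eef_pos: [0.5229, -0.107, 0.0459]
ee_rot: [3.141, 0.001, -0.027]
force: [-2.5, 1.1, 2.8]
width: 0.0277
gripper_force: 40.0
```

```bash
python3 st.py
```

```text
[ 0.523  -0.107   0.0459] [ 3.1414e+00  7.0000e-04 -2.6800e-02] 0.0279 40.0 [-3.   0.8  3.4] 50.35
[ 0.523  -0.1069  0.0459] [ 3.1414e+00  6.0000e-04 -2.6800e-02] 0.0271 40.0 [-1.9  1.3  1.9] 50.4
[ 0.523  -0.1069  0.0459] [ 3.1414e+00  6.0000e-04 -2.6800e-02] 0.0271 40.0 [-1.9  1.3  1.9] 50.4
```

Call:
{"api": "move_arm", "payload": {
  "rows": "0 0 0 0.003 0 0 0.02; 0 0 0 0.002 0 0 0.02; 0 0 0 0 0 0 0.02"
}}

```text
t: 50.78
eef_pos: [0.5246, -0.1071, 0.0457]
ee_rot: [3.141, 0.006, -0.027]
force: [-13.5, 3.7, 13.3]
width: 0.0279
gripper_force: 40.0
```

```bash
python3 st.py
```

```text
[ 0.5246 -0.1071  0.0458] [ 3.1413  0.0061 -0.0272] 0.0275 40.0 [-13.1   3.9  13.3] 50.82
[ 0.5246 -0.1071  0.0457] [ 3.1412  0.0061 -0.0271] 0.0278 40.0 [-12.6   4.1  12.7] 50.88
[ 0.5246 -0.1071  0.0457] [ 3.1412  0.0061 -0.0271] 0.0278 40.0 [-12.6   4.1  12.7] 50.88
```

Home against the shoulder. Release, rise, back off and verify everything, and measure the button.

Call:
{"api": "move_arm", "payload": {
  "rows": "0 0 0 -0.0025 0 0 0.02; 0 0 0 0 0 0 0.02; 0 0 0 0 0 0 0.05; 0 0 0 0 0 0 0.05; 0 0 0 0 0 0 0.05; 0 0 0 0 0 -0.05 0.05; 0 0 0 0 0 -0.06 0.02; 0 0 0 -0.05 0.01 -0.03 0"
}}

```text
t: 51.88
eef_pos: [0.4786, -0.1153, 0.1892]
ee_rot: [3.141, -0.005, -0.025]
force: [-0.7, 0.2, 1.0]
width: 0.035
gripper_force: 0.0
```

Call:
{"api": "move_arm", "payload": {
  "rows": "0 0 -10 -0.05 0 0 0; 0 0 -10 -0.03 0 0 0; 0 0 0 0 0 0 0; 0 0 0 0 0 0 0"
}}

```text
t: 52.38
eef_pos: [0.3965, -0.1185, 0.1866]
ee_rot: [3.141, -0.001, 0.321]
force: [0.7, -1.1, 0.6]
width: 0.0012
gripper_force: 0.0
```

```bash
python3 st.py; python3 look.py; python3 -c "
from seats import *
for n,(u,v) in dict(top=(359,148),side=(398,262)).items():
  im,d,K,T=load(n); g=cv2.cvtColor(im,cv2.COLOR_BGR2GRAY); w=np.zeros_like(g); w[v-12:v+13,u-12:u+13]=1
  k,l,st,ce=cv2.connectedComponentsWithStats(((g>150)&(w>0)).astype(np.uint8)); i=1+np.argmax(st[1:,4]); print(n,st[i],ce[i],pt(n,*ce[i],.036))
im=load('top')[0]; cv2.imwrite('pics/t8.png',cv2.resize(im[90:290,240:510],None,fx=2.9,fy=2.9,interpolation=cv2.INTER_CUBIC))
P=cloud('top');s=P[(P[...,2]>.10)&(P[...,0]>.66)&(P[...,1]<.2)&(P[...,1]>-.1)]; print('scanner',s.min(0),s.max(0))
"
```

```text
[ 0.3966 -0.1185  0.1863] [ 3.1413e+00 -7.0000e-04  3.2140e-01] 0.0005 0.0 [-0.2  1.   0.4] 52.42
[ 0.3966 -0.1185  0.1861] [ 3.1415 -0.      0.3217] 0.0006 0.0 [ 0.   0.  -0.9] 52.48
[ 0.3966 -0.1185  0.1861] [ 3.1415 -0.      0.3217] 0.0006 0.0 [ 0.   0.  -0.9] 52.48
side/top seated heads
top [365.  211.7] 437 [ 0.5316 -0.107   0.0635] 0.0629 (array([ 0.52990338, -0.1076222 ]), [49.19760513305664, 69.0004653930664], np.float32(0.017552143))
top [331.1 212.5] 416 [ 0.5315 -0.0325  0.0626] 0.0625 (array([ 0.53119116, -0.03752632]), [37.28107833862305, 67.92840576171875], np.float32(-0.020394921))
top [297.  212.8] 375 [0.5323 0.0425 0.0625] 0.0627 (array([0.53286353, 0.04242929]), [26.414220809936523, 63.801048278808594], np.float32(-0.020234976))
side [322.6 234.2] 229 [0.5327 0.0362 0.0594] 0.0605 (array([0.5330246 , 0.04128879]), [38.846588134765625, 62.34392166137695], np.float32(0.020644551))
side [330.5 248.7] 265 [ 0.5312 -0.0389  0.0592] 0.0602 (array([ 0.53214746, -0.03479682]), [37.42835235595703, 65.26411437988281], np.float32(-0.011194487))
side [340.1 263.8] 313 [ 0.5325 -0.1138  0.0603] 0.061 (array([ 0.5311933 , -0.11246346]), [47.900020599365234, 67.01688385009766], np.float32(-0.012316743))
top [352 142  13  13  94] [359.17021277 147.81914894] [ 0.68006881 -0.10087328  0.036     ]
side [392 260  12   4  38] [397.55263158 261.39473684] [ 0.68028283 -0.10789319  0.036     ]
scanner [6.95007716e-01 4.68164647e-05 1.29699552e-01] [0.74774387 0.0997957  0.1806526 ]
```

View pics/t8.png

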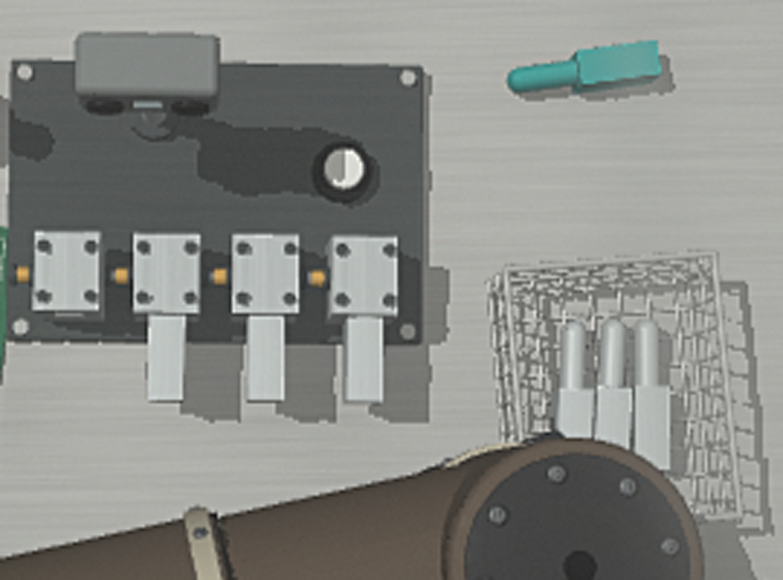

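All three fresh heads sit flush against their blocks, at (166,357), (266,357) and (364,357). The measured coupons are in the basket, and the button is at (345,168). I check the housing height against the button top before pressing.

```bash
python3 -c "
from seats import *
P=cloud('top'); g=cv2.cvtColor(load('top')[0],cv2.COLOR_BGR2GRAY)
for r0,r1 in((0,.006),(.006,.012),(.012,.016),(.018,.021),(.021,.025),(.028,.034)):
  r=np.hypot(P[...,0]-.680,P[...,1]+.101); m=(r>=r0)&(r<r1); print(r0,m.sum(),np.percentile(P[m][:,2],[10,50,90]).round(4))
goto(.680,-.106,.07,.32)
"
```

```text
0 20 [0.0323 0.0345 0.0376]
0.006 70 [0.0317 0.034  0.0364]
0.012 64 [0.023  0.0326 0.0361]
0.018 68 [0.0226 0.0249 0.028 ]
0.021 115 [0.0111 0.0216 0.0258]
0.028 221 [0.0095 0.0122 0.0149]
turn [-0.    0.04  0.12] shift(after turn) [0.2733 0.0774 0.1158] shift(now) [0.2732 0.078  0.1156]
```

Call:
{"api": "move_arm", "payload": {
  "rows": "0 0 0 0.0546 0.0155 0 0; 0 0 0 0.0546 0.0155 0 0; 0 0 0 0.0546 0.0155 0 0; 0 0 0 0.0546 0.0155 0 0; 0 0 0 0.0546 0.0155 0 0; 0 0 0 0 0 0 0; 0 0 0 0 0 0 0; 0 0 0 0 0 0 0"
}}

```text
t: 53.58
eef_pos: [0.6785, -0.1055, 0.1863]
ee_rot: [-3.142, 0.0, 0.323]
force: [-0.2, 0.2, 0.1]
width: 0.0007
gripper_force: 0.0
```

```bash
python3 st.py; python3 -c "
from seats import *
goto(.680,-.105,.047,.32)"
```

```text
[ 0.6785 -0.1055  0.1867] [ 3.1415e+00 -5.0000e-04  3.2270e-01] 0.0005 0.0 [-0.2 -0.1  0.9] 53.62
[ 0.6786 -0.1055  0.1869] [ 3.1414e+00 -8.0000e-04  3.2280e-01] 0.0005 0.0 [-0.4  0.2  0.4] 53.68
[ 0.6786 -0.1055  0.1869] [ 3.1414e+00 -8.0000e-04  3.2280e-01] 0.0005 0.0 [-0.4  0.2  0.4] 53.68
turn [ 0.01 -0.05  0.16] shift(after turn) [ 1.500e-03 -1.000e-04  1.399e-01] shift(now) [ 1.400e-03 -1.000e-04  1.399e-01]
```

Call:
{"api": "move_arm", "payload": {
  "rows": "0 0 0 0.001 0 0.05 0; 0 0 0 0 0 0.05 0; 0 0 0 0 0 0.034 0; 0 0 0 0 0 0 0; 0 0 0 0 0 0 0; 0 0 0 0 0 0 0; 0 0 0 0 0 0 0"
}}

```text
t: 54.55
eef_pos: [0.6809, -0.1051, 0.0538]
ee_rot: [3.141, -0.002, 0.323]
force: [-1.0, -0.5, 0.2]
width: 0.0006
gripper_force: 0.0
```

```bash
python3 st.py
```

```text
[ 0.6806 -0.1051  0.0534] [ 3.1412e+00 -1.9000e-03  3.2290e-01] 0.0005 0.0 [-0.3  0.2  0.3] 54.6
[ 0.6805 -0.1051  0.0531] [ 3.1413e+00 -1.4000e-03  3.2280e-01] 0.0002 0.0 [-0.2 -0.2 -0.4] 54.65
[ 0.6805 -0.1051  0.0531] [ 3.1413e+00 -1.4000e-03  3.2280e-01] 0.0002 0.0 [-0.2 -0.2 -0.4] 54.65
```

Call:
{"api": "move_arm", "payload": {
  "rows": "0 0 0 0 0 0.004 0; 0 0 0 0 0 0.004 0; 0 0 0 0 0 0.003 0; 0 0 0 0 0 0.002 0; 0 0 0 0 0 0 0; 0 0 0 0 0 0 0"
}}

```text
t: 55.4
eef_pos: [0.6799, -0.1052, 0.0392]
ee_rot: [-3.142, 0.0, 0.323]
force: [-2.8, 1.1, 3.1]
width: 0.0005
gripper_force: 1.6
```

```bash
python3 st.py
```

```text
[ 0.6799 -0.1052  0.0392] [-3.1415e+00  3.0000e-04  3.2280e-01] 0.0003 1.6 [-2.1  0.9  3.1] 55.45
[ 0.6799 -0.1052  0.0392] [-3.1415e+00  2.0000e-04  3.2280e-01] 0.0007 1.6 [-2.6  0.9  3.3] 55.5
[ 0.6799 -0.1052  0.0392] [-3.1415e+00  2.0000e-04  3.2280e-01] 0.0007 1.6 [-2.6  0.9  3.3] 55.5
```

Touching now. Press until the force climbs past the spring force.

Call:
{"api": "move_arm", "payload": {
  "rows": "0 0 0 0 0 0.0015 0; 0 0 0 0 0 0.0015 0; 0 0 0 0 0 0.001 0; 0 0 0 0 0 0 0; 0 0 0 0 0 0 0"
}}

```text
t: 56.12
eef_pos: [0.6801, -0.1052, 0.0362]
ee_rot: [3.141, -0.0, 0.323]
force: [-5.7, 0.5, 12.0]
width: 0.0008
gripper_force: 5.8
```

```bash
python3 st.py
```

```text
[ 0.6801 -0.1052  0.0362] [ 3.1412e+00 -3.0000e-04  3.2320e-01] 0.0005 5.8 [-6.   1.8 11.7] 56.18
[ 0.6801 -0.1052  0.0362] [ 3.1412e+00 -3.0000e-04  3.2320e-01] 0.0006 5.8 [-5.7  0.6 11.6] 56.22
[ 0.6801 -0.1052  0.0362] [ 3.1412e+00 -3.0000e-04  3.2320e-01] 0.0006 5.8 [-5.7  0.6 11.6] 56.22
```

Call:
{"api": "move_arm", "payload": {
  "rows": "0 0 0 0 0 0.0015 0; 0 0 0 0 0 0 0; 0 0 0 0 0 0 0"
}}

```text
t: 56.6
eef_pos: [0.6801, -0.1052, 0.0361]
ee_rot: [3.141, -0.001, 0.324]
force: [-8.2, 2.1, 20.6]
width: 0.0007
gripper_force: 10.1
```

The button has bottomed out at 20 N with no more travel. Rise and clear out.

Call:
{"api": "move_arm", "payload": {
  "rows": "0 0 0 0 0 -0.02 0; 0 0 0 0 0 -0.05 0; 0 0 0 0 0 -0.06 0; 0 0 0 0 0 -0.03 0; 0 0 0 -0.055 -0.015 0 0; 0 0 0 -0.055 -0.015 0 0; 0 0 0 -0.055 -0.015 0 0; 0 0 0 -0.055 -0.015 0 0"
}}

```text
t: 57.6
eef_pos: [0.451, -0.1182, 0.1933]
ee_rot: [3.141, -0.001, 0.323]
force: [-0.2, 0.2, 0.5]
width: 0.0005
gripper_force: 0.0
```

Call:
{"api": "move_arm", "payload": {
  "rows": "0 0 0 -0.03 0 0 0; 0 0 0 0 0 0 0; 0 0 0 0 0 0 0; 0 0 0 0 0 0 0; 0 0 0 0 0 0 0"
}}

```text
t: 58.22
eef_pos: [0.4245, -0.1274, 0.1932]
ee_rot: [-3.141, 0.001, 0.323]
force: [-0.8, -0.4, -0.2]
width: 0.0006
gripper_force: 0.0
```

```bash
python3 st.py; python3 look.py; python3 -c "
from seats import *
P=cloud('top'); r=np.hypot(P[...,0]-.680,P[...,1]+.101); print('button z',np.median(P[r<.01][:,2]))"
```

```text
[ 0.4243 -0.1275  0.1932] [-3.1415e+00  9.0000e-04  3.2290e-01] 0.0002 0.0 [0.5 0.1 0.7] 58.28
[ 0.4242 -0.1275  0.1933] [-3.1415e+00  8.0000e-04  3.2290e-01] 0.0004 0.0 [0.8 0.7 0.4] 58.32
[ 0.4242 -0.1275  0.1933] [-3.1415e+00  8.0000e-04  3.2290e-01] 0.0004 0.0 [0.8 0.7 0.4] 58.32
side/top seated heads
top [365.  211.8] 435 [ 0.5315 -0.107   0.0633] 0.0629 (array([ 0.53018536, -0.10689461]), [48.189456939697266, 69.1090316772461], np.float32(6.4913154e-05))
top [331.1 212.5] 416 [ 0.5315 -0.0325  0.0626] 0.0624 (array([ 0.5314342 , -0.03692899]), [37.09208679199219, 68.33351135253906], np.float32(-0.041318554))
top [297.  212.9] 376 [0.5322 0.0425 0.0624] 0.0625 (array([0.53277393, 0.04246518]), [26.47105598449707, 63.62044143676758], np.float32(-0.021353219))
side [322.6 234.2] 227 [0.5324 0.036  0.0594] 0.0606 (array([0.53365338, 0.03995503]), [36.474205017089844, 62.74292755126953], np.float32(-0.05900316))
side [330.7 248.6] 264 [ 0.5318 -0.039   0.0594] 0.0605 (array([ 0.53290454, -0.03692759]), [40.85017395019531, 65.25475311279297], np.float32(-0.039122473))
side [340.1 263.9] 316 [ 0.5323 -0.1143  0.0601] 0.0612 (array([ 0.53201538, -0.11422282]), [46.577186584472656, 68.17884063720703], np.float32(-0.071401514))
button z 0.03429529555046462
```

```bash
python3 -c "
from station import arm
print(arm.job_done())"
```

```text
the job is handed in; nothing more can be done
None
```

I put all three measured coupons in the basket, loaded all three fresh coupons fully home in holders 1–3, pressed the start button to its stop and released it, and handed the job in at about 58 s; the hand-in gave no verdict.

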